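Check the prism cell on the print studio's light bench

ROBOT

A 7-joint arm with a two-finger parallel gripper is mounted at the origin on the work surface. World frame = base frame: x ahead of the robot, y to its left, z up, the work surface at z = 0. Lengths are in m, angles in rad, forces in N, time in s.
With the tool pointing down it reaches from about 0.425 to 0.925 m from the base axis. Payload 6.8 kg.
Tool frame: the origin (TCP) lies midway between the tips of the shut fingers; the grasp point (between the pads) lies 19 mm behind it; z points along the fingers, y is the direction in which the jaws open and shut (so a half turn about z gives the same grasp; the last joint's range is limited). The gripper opens to 85 mm and grips with 20 to 120 N. Pads are 22 mm wide; open, the fingers measure 114 mm over their backs; the gripper's body (76 mm by 85 mm) begins 54 mm behind the grasp point. The pads swing forward as they close: fully open they stand 13 mm farther back than shut.
Start: joints at [1.175, 0.477, 0.022, 1.555, -0.011, 1.109, -0.083], TCP at [0.192, -0.647, 0.193] pointing down, gripper open.
Joint ranges: [-2.96, 2.96], [-0.34, 2.1], [-1.41, 1.46], [0.24, 2.44], [-1.37, 4.51], [0.17, 1.92], [-2.96, 2.96]. Speed limits (rad/s): [2.39, 2.39, 3.14, 3.14, 3.14, 3.14, 3.14].

INTERFACE

Orientations are given as a unit quaternion [w, x, y, z].
In Python, from station import * gives the robot as it stands. The module is installed in compiled form; this text tells all that it offers.
- The arm moves only by the tool jog_arm, never from a script. Its arguments are lists of equal length, an entry for each row: "dp": the shift along the tool's x, y, z in units of 25 mm (1.0 is 25 mm), a list of three; "angular": the turn, a rotation vector about the tool's x, y, z in units of 5 degrees (1.0 is 5 degrees), a list of three; "claw": the finger opening in mm, from 0 to 85.4. A call has exactly 5 rows; each row is the pose to reach, as a shift and turn from the pose commanded when the call began, along the tool's axes at that moment; what a row does not reach only later rows make up. A row lasts 1/10 s, in which the tool goes at most 50 mm and 8.59 degrees, less where a joint would pass 70% of its speed; a pose out of reach is approached as far as the arm can. A call with a gripper value outside its range is refused whole. The fingers move at their own pace and stop on an object; "grip_force" is the grip in N (left out, the last holds). Time passes only in rows, so rows that repeat a pose let the fingers close, or fill a call up. It gives the time, the measured TCP pose, the force and the opening at its end, in the units of the state.
- get_obs(): the state, without advancing time (a new reading comes with each control period).
- read_camera(name): name is "side" or "top"; returns a dict with "pixels" (384x512x3 uint8, blue, green, red), "camera_matrix" (3x3 intrinsics, pixels), "rvec" (rotation vector, rad) and "tvec" (3), from world to camera coordinates, as OpenCV has them. Camera axes: x right, y down, z forward; pixel columns grow to the right and rows downward; lengths in m; the calibration is good to about 2 mm. A picture is of the moment at which its call begins. There is no depth.
- hand_in(): hands the job in, once; it reports no verdict.
The state is a dict: "t": time; "q": joint angles; "joint_vel": joint speeds; "joint_torque": joint torques, N m; "eef_pos": TCP position; "tool_rot": TCP orientation; "contact_force": force on the tool from outside, world axes, zero at the start; "torque": the same for the moment, N m; "gripper_width": opening from 0.0 (shut) to 1.0 (fully open).
Only numpy, scipy, OpenCV 4.12 (cv2) and the standard library are available. Lean on these libraries where they do the work, as an engineer would, in place of code of your own. Each camera call takes 0.05 s, during which the arm holds its last target.

TASK

The light bench is covered by its handled hood: take the hood out of the gap between lamp and detector, hang it by its handle on both prongs of the twin hook and let go of it, leaving the glass prism cell on its stone until then. Then pick up the cell, gripping it only by its two frosted faces and never touching the clear ones, and hold it upright in the light path, midway between lamp and detector, so that the light passes squarely in through one clear face and out of the other, through the middle of the lower half of the cell. Finish while holding the cell still in the air there, without setting it down; do not tip it over, and leave all other things where they are.

Things in the scene. Friction and masses are not known exactly. Their poses are not given: they have to be found in the camera images.
- bench: Light bench, fixed, yaw varies: steel base plate 110 (x) x 310 (y) x 20 mm with a grey lamp box at +y and a grey detector box at -y, up to 90 mm wide in x, tops 125 mm above the table. Between them an open gap 110 mm long in y, its floor 20 mm above the table. A lens on each facing side marks the light path along y. Origin on the table under the middle of the gap.
- beam (a point): Middle of the light path, midway between the lenses, 80 mm above the table; axes as the bench's: y along the light, z up. Hold the cell with its point cell_window here (within 9 mm across the light, 12 mm in height, 25 mm along the light), its y axis along the light, either way round, within 0.2 rad.
- hood: Black sheet-metal hood 110 (x) x 50 (y) x 85 mm tall, 0.2 to 0.4 kg, standing in the bench's gap, blocking the light. On top a steel arch handle: round bar 8 mm thick along x, its centre line 145 mm above the hood's underside, on posts at x = -50 and +50 mm; 92 mm free between the posts, 56 mm between hood top and bar. Origin at the centre of its underside, z up.
- hood_handle (a point): Middle of the hood's handle bar, on its centre line, 145 mm above the hood's underside; axes as the hood's (bar along x).
- hook: Twin hook stand, fixed, yaw varies: base 150 x 150 x 12 mm, post at x = +75 mm, two 8 mm prongs at y = -29 and +29 mm running from a cross bar at x = +75 mm towards -x; they dip to a trough at x = 0 and turn up to tips at x = -24 mm. Tips and cross bar reach 224 mm above the table. 50 mm is free between the prongs for fingers. Origin on the table below the troughs.
- hook_trough (a point): Where the middle of the handle bar lies when the hood hangs: midway between the two troughs, 208 mm above the table. Axes as the hook's: prongs point to -x; the bar lies along y. The hood comes from the -x side with its bar above the tips and its top below the prongs, so that both prongs enter under the bar, moves along +x, and is then lowered into the troughs.
- stone: Fixed grey-beige lithographic stone, a slab 130 (x) x 230 (y) x 50 mm high, on which the cell, the vial and the ink jar stand in a row along y, in any order, about 68 mm apart. Origin at the centre of its underside.
- cell: Glass prism cell standing upright: a block 26 (x) x 38 (y) x 75 mm tall, 0.1 to 0.17 kg. Its two whitish frosted faces look to +x and -x, 26 mm apart, each 36 mm wide; its two clear faces look to +y and -y, 38 mm apart. Origin at the centre of its underside, z up, 50 mm above the table at the start.
- clear_faces: The clear glass core of the cell, with the two clear faces (+y and -y, 38 mm apart) that the fingers must never touch; it is part of the cell and has the same origin and axes.
- cell_window (a point): Point inside the cell, on its upright axis, 18 mm above its underside: the light should pass here. Axes as the cell's.
- vial: Bystander on the stone: round glass vial 28 mm in diameter, 66 mm tall with its black cap. Origin at the centre of its underside.
- inkjar: Bystander on the stone: square glass ink jar 36 x 36 mm, 50 mm tall with its round cap. Origin at the centre of its underside.
- loupe: Bystander: black round loupe, 48 mm in diameter, 40 mm tall. Origin at the centre of its underside.
- inktin: Bystander: steel ink tin 72 mm in diameter, 55 mm tall. Origin at the centre of its underside.
- pencilpot: Bystander: terracotta pot 68 mm in diameter, 85 mm tall, with pencils up to 135 mm. Origin at the centre of its underside.
- brayer: Bystander: hand ink roller lying on the table, rubber roller 44 mm in diameter at the +x end, wooden handle to -x. Origin on the table below the rear of the frame, about 60 mm behind it.
Not all that is in view belongs to the job. Leave any yellow look-alike of the cell alone.

How it is judged:
By the outcome, as a careful person would: the job done as asked, in the order asked, and still so for the second after the job is handed in, while the arm keeps its last pose, push and grip.
It also fails if it takes over 72 s, if anything falls off the work surface, if the arm or the gripper's body presses on something with over 40 N, if the wrist force passes 120 N, or if a joint passes its speed limit or range.

## Working session

There is one attempt and no reset: what is moved stays moved. The work goes in short steps, Python scripts to look and compute and a tool call to move; the robot and the scene stay as the last step left them, time stands still between calls to the robot, and variables do not carry over. Pictures are saved under pics/ and viewed, and the job is handed in when it is done.

Besides the shell and the picture viewer there is one more tool, called in YAML: its name, and indented under it one key for each argument. jog_arm: Moves the arm, as the interface text tells. Its arguments: {"type":"object","properties":{"dp":{"type":"array","items":{"type":"array","items":{"type":"number"}}},"angular":{"type":"array","items":{"type":"array","items":{"type":"number"}}},"claw":{"type":"array","items":{"type":"number"}},"grip_force":{"type":"number"}},"required":["dp","angular","claw"]}

```bash
mkdir -p pics; python3 - <<'E'
from station import *
import cv2,pickle
o=get_obs(); print({k:o[k] for k in ('t','eef_pos','tool_rot','gripper_width','contact_force')})
for n in('side','top'):
    c=read_camera(n); pickle.dump(c,open(f'pics/{n}0.pkl','wb'))
    cv2.imwrite(f'pics/{n}0.png',cv2.resize(c['pixels'],(800,600),interpolation=cv2.INTER_CUBIC))
    R=cv2.Rodrigues(c['rvec'])[0]; print(n,c['camera_matrix'],(-R.T@c['tvec'].reshape(3)),R)
E
```

```text
{'t': 0.0, 'eef_pos': array([ 0.1913648 , -0.64661559,  0.19182843]), 'tool_rot': array([-8.92943911e-04,  9.89666035e-01,  1.43388635e-01, -2.02685658e-04]), 'gripper_width': 0.9989184435898472, 'contact_force': array([ 0.34700897, -0.26739366, -0.74224906])}
side [[447.94572998   0.         256.7574136 ]
 [  0.         447.94572998 192.79375148]
 [  0.           0.           1.        ]] [ 0.41275773 -0.92230491  0.89808722] [[ 0.99400605 -0.1080797  -0.01645435]
 [-0.08151349 -0.6323982  -0.77034282]
 [ 0.07285272  0.76706668 -0.63741759]]
top [[362.55008285   0.         252.71991903]
 [  0.         362.55008285 193.25271651]
 [  0.           0.           1.        ]] [0.43763274 0.02110195 1.32797261] [[ 0.01827704 -0.99975138  0.01277186]
 [-0.99839869 -0.0189333  -0.0533066 ]
 [ 0.05353516 -0.01177712 -0.99849651]]
```

View pics/top0.png

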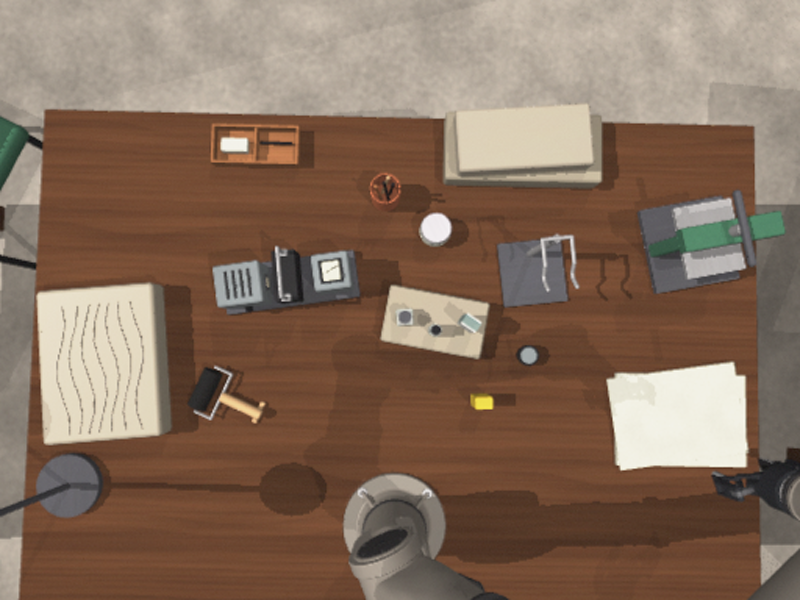

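View pics/side0.png

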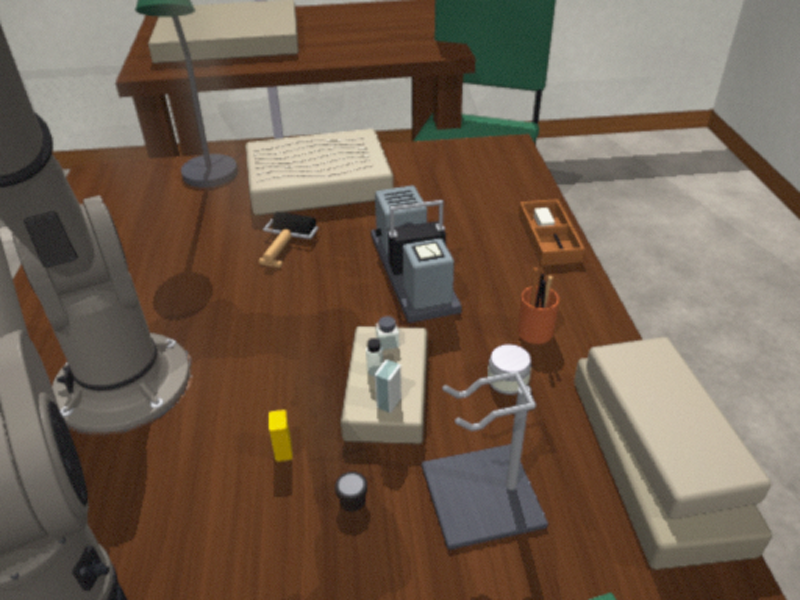

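The top view (800x600 scale) shows the bench and hood at about (287,275), the hook stand at about (540,270), and the stone at (436,320) with jar, vial and cell. The glass cell is at (470,322) and the yellow look-alike is on the table at (482,402). Next I enlarge these areas.

```bash
cat > h.py <<'E'
import cv2,pickle,numpy as np
def crop(c,u0,v0,u1,v1,s,fn):
    im=c['pixels'][v0:v1,u0:u1]; im=cv2.resize(im,None,fx=s,fy=s,interpolation=cv2.INTER_CUBIC)
    for u in range((u0+9)//10*10,u1,10):
        cv2.line(im,((u-u0)*s,0),((u-u0)*s,6),(0,0,255),1); cv2.putText(im,str(u),((u-u0)*s,16),0,.35,(0,0,255),1)
    for v in range((v0+9)//10*10,v1,10):
        cv2.line(im,(0,(v-v0)*s),(6,(v-v0)*s),(0,0,255),1); cv2.putText(im,str(v),(8,(v-v0)*s+4),0,.35,(0,0,255),1)
    cv2.imwrite(fn,im)
def proj(c,P): return cv2.projectPoints(np.asarray(P,float).reshape(-1,1,3),c['rvec'],c['tvec'],c['camera_matrix'],None)[0].reshape(-1,2)
def atz(c,uv,z):
    R=cv2.Rodrigues(c['rvec'])[0]; C=-R.T@c['tvec'].reshape(3)
    d=R.T@np.linalg.inv(c['camera_matrix'])@np.array([uv[0],uv[1],1.]); return C+d*(z-C[2])/d[2]
def world(p,P): # p x,y,z,yaw
    c,s=np.cos(p[3]),np.sin(p[3]); P=np.asarray(P,float); return P@np.array([[c,s,0],[-s,c,0],[0,0,1]])+np.array(p[:3])
E
python3 - <<'E'
from h import *
T=pickle.load(open('pics/top0.pkl','rb'));S=pickle.load(open('pics/side0.pkl','rb'))
crop(T,130,150,235,205,7,'pics/tb.png');crop(T,240,140,380,235,5,'pics/th.png')
crop(S,230,115,300,205,6,'pics/sb.png');crop(S,210,200,355,355,3,'pics/sh.png')
E
```

```text
(no output)
```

View pics/tb.png

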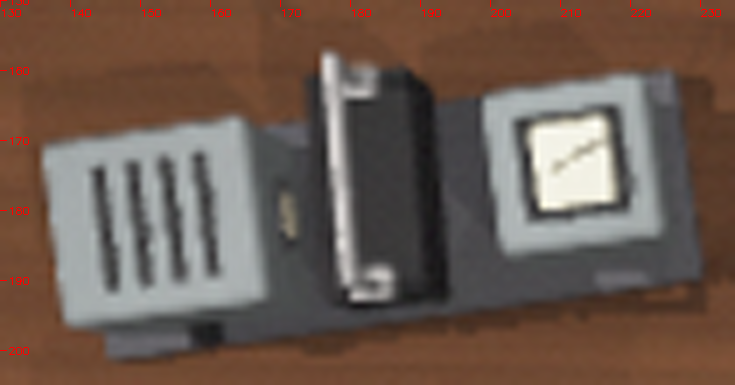

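View pics/th.png

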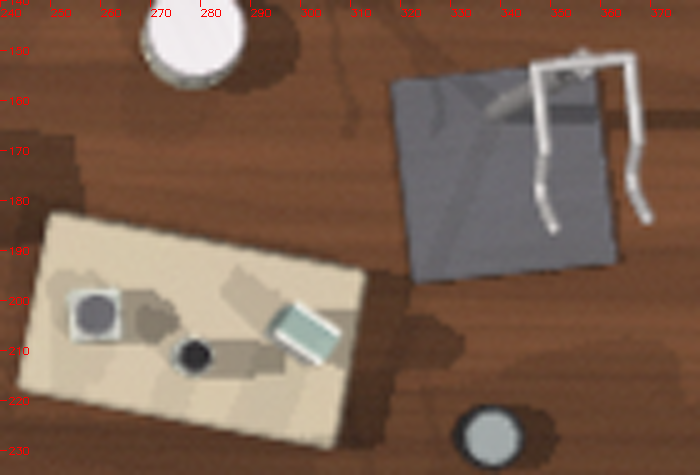

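View pics/sb.png

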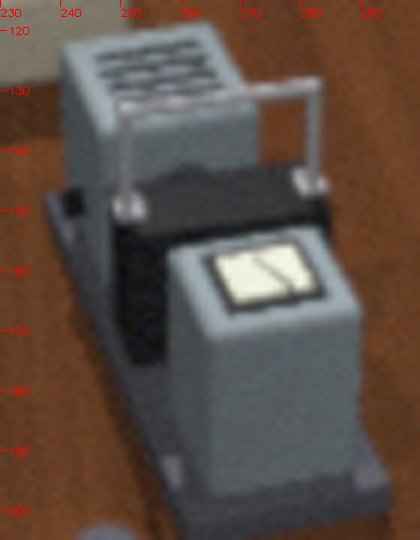

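View pics/sh.png

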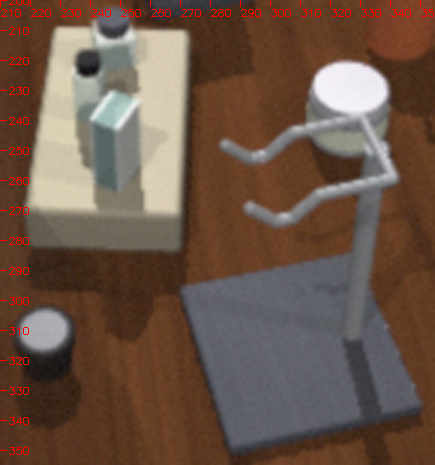

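```bash
python3 - <<'E'
from h import *
T=pickle.load(open('pics/top0.pkl','rb'));S=pickle.load(open('pics/side0.pkl','rb'))
crop(T,245,180,320,235,10,'pics/tc.png');crop(S,220,200,285,290,6,'pics/sc.png')
from scipy.optimize import least_squares
def fit(name,ml,T_,S_,z,p0):
    def r(p):
        q=[p[0],p[1],z,p[2]]
        out=[]
        for c,l in((T,T_),(S,S_)):
            if l: out.append((proj(c,world(q,[a for a,_ in l]))-np.array([b for _,b in l])).ravel())
        return np.concatenate(out)
    s=least_squares(r,p0,loss='soft_l1'); print(name,s.x.round(4)); print(r(s.x).reshape(-1,2).round(1).tolist())
m=.029
fit('hook',0,[((-.075,.075,.012),(318.2-0,196.6)),] and [((.075,.075,.012),(318.2,156.4)),((-.075,.075,.012),(323.2,196.6)),((-.075,-.075,.012),(363.4,192.4)),
 ((.075,m,.22),(346.6,153.2)),((.075,-m,.22),(366.6,151.4)),((-.024,m,.22),(351,186.2)),((-.024,-m,.22),(369.6,184))],
 [((-.075,.075,.012),(270.7,296)),((.075,-.075,.012),(349.3,336)),((-.075,-.075,.012),(287.3,350)),((.075,m,.22),(330,239.7)),((.075,-m,.22),(341,259.3)),((-.024,m,.22),(284.5,248)),((-.024,-m,.22),(292.5,268.5))],0,[.6,-.3,0])
fit('bench',0,[((.055,-.155,.02),(226.5,160)),((-.055,-.155,.02),(230,189.5)),((-.055,.155,.02),(145,201))],
 [((-.055,-.155,.02),(260.5,203)),((.055,-.155,.02),(295,197.5)),((-.055,.155,.02),(238,147))],0,[.5,.25,.1])
fit('hood',0,[((.05,0,.149),(177,159)),((-.05,0,.149),(180.6,191.5)),((-.055,.025,.085),(175,192)),((-.055,-.025,.085),(194,193)),((.055,-.025,.085),(188,160))],
 [((-.05,0,.145),(250,132.5)),((.05,0,.145),(281.5,129)),((-.055,-.025,.085),(249.5,155)),((.055,.025,.085),(278,143))],.02,[.5,.25,.1])
E
```

```text
hook [ 0.5578 -0.3163  0.1205]
[[0.2, 6.7], [-0.2, 7.3], [0.4, 7.3], [-0.4, -0.8], [-1.8, -0.8], [-1.1, -2.0], [-1.0, -1.7], [-12.6, 1.3], [-10.1, 1.7], [-13.4, 2.2], [1.1, -0.5], [0.3, 0.1], [1.2, -0.4], [1.3, -0.0]]
bench [0.5506 0.2475 0.1444]
[[0.3, -0.2], [0.5, 0.4], [-0.1, -0.4], [-0.2, -0.2], [0.3, -1.0], [-0.3, 0.1]]
hood [0.5539 0.2464 0.1142]
[[0.1, 0.5], [-0.8, -1.0], [1.0, 1.8], [-3.1, -0.6], [0.0, 0.1], [-0.7, 1.9], [-0.5, 1.1], [0.4, 0.4], [2.2, -1.1]]
```

View pics/tc.png

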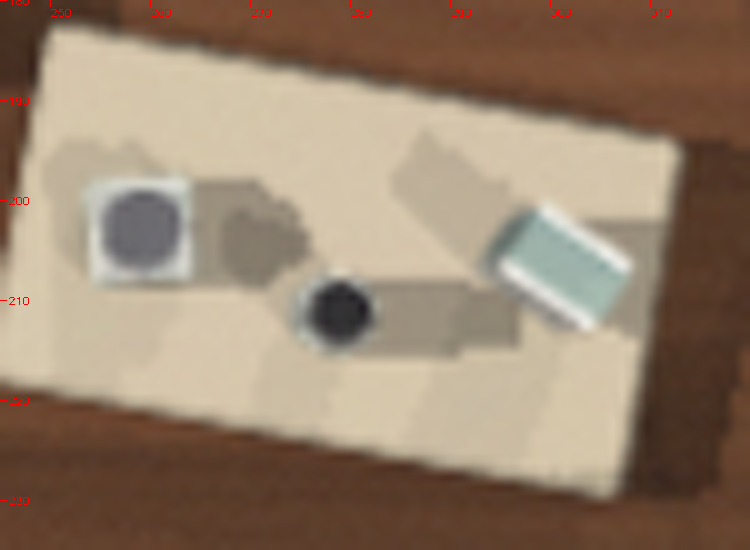

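View pics/sc.png

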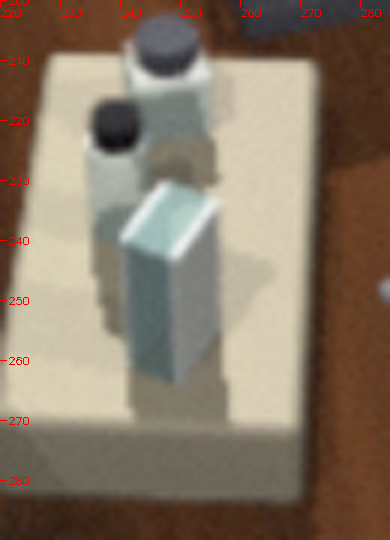

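```bash
python3 - <<'E'
from h import *
T=pickle.load(open('pics/top0.pkl','rb'));S=pickle.load(open('pics/side0.pkl','rb'))
from scipy.optimize import least_squares
def fit(name,T_,S_,z,p0,loss='linear'):
    def r(p):
        q=[p[0],p[1],z if len(p)<4 else p[3],p[2]]
        return np.concatenate([(proj(c,world(q,[a for a,_ in l]))-np.array([b for _,b in l])).ravel() for c,l in((T,T_),(S,S_)) if l])
    s=least_squares(r,p0,loss=loss); print(name,s.x.round(4)); print(r(s.x).reshape(-1,2).round(1).tolist())
m=.029
ht=[((.075,m,.22),(346.6,153.2)),((.075,-m,.22),(366.6,151.4)),((-.024,m,.22),(351,186.2)),((-.024,-m,.22),(369.6,184))]
hs=[((.075,m,.22),(330,239.7)),((.075,-m,.22),(341,259.3)),((-.024,m,.22),(284.5,248)),((-.024,-m,.22),(292.5,268.5)),((0,m,.204),(295.7,252.3)),((0,-m,.204),(304,272.7))]
fit('hook',ht,hs,0,[.6,-.3,0]);fit('hookT',ht,[],0,[.6,-.3,0]);fit('hookS',[],hs,0,[.6,-.3,0]);fit('hookz',ht,hs,0,[.6,-.3,0,0])
bt=[((.054,0,.145),(176.7,157.4)),((-.054,0,.145),(179.8,192))];bs=[((-.05,0,.145),(250,132.5)),((.05,0,.145),(282,129))]
fit('bar',bt,bs,.02,[.5,.25,.1]);fit('barz',bt,bs,.02,[.5,.25,.1,.02])
a,b,h=.013,.019,.075
ct=[((a,b,h),(299.3,200.1)),((a,-b,h),(308.2,206.4)),((-a,-b,h),(304.1,213)),((-a,b,h),(295,206.4))]
cs=[((a,b,h),(256.2,233.7)),((a,-b,h),(249.2,243.3)),((-a,-b,h),(240,239.8)),((-a,b,h),(247.7,230.3)),((-a,-b,0),(241.7,262)),((a,-b,0),(249.5,263.8))]
fit('cell',ct,cs,.05,[.45,-.08,-.6]);fit('cellT',ct,[],.05,[.45,-.08,-.6]);fit('cellS',[],cs,.05,[.45,-.08,-.6])
print('vial',atz(T,(245+34,180+31.2),.116),'jar',atz(T,(245+14.1,180+23),.1))
# bench boxes: centre of tops, crop tb 7x origin 130,150
for n,q in(('lampbox',[(43,145),(242,117),(266,300),(66,325)]),('det',[(482,95),(642,75),(663,236),(503,253)])):
    print(n,[atz(T,(130+u/7,150+v/7),.125)[:2].round(4).tolist() for u,v in q])
E
```

```text
hook [ 0.555  -0.3184  0.1222]
[[0.3, 0.2], [-1.2, 0.1], [-0.4, -1.0], [-0.3, -0.8], [-0.0, 0.3], [-0.8, 0.9], [0.1, 0.4], [0.2, 0.9], [-0.3, -0.6], [-0.1, -0.2]]
hookT [ 0.5538 -0.3195  0.1174]
[[0.7, 0.5], [-0.7, 0.5], [-0.0, -0.7], [0.0, -0.3]]
hookS [ 0.5555 -0.3177  0.1261]
[[0.0, -0.0], [-0.7, 0.5], [0.2, 0.2], [0.4, 0.7], [-0.2, -0.9], [0.2, -0.5]]
hookz [ 0.5547 -0.3193  0.1236  0.0019]
[[0.7, 0.2], [-0.7, 0.1], [0.1, -1.0], [0.2, -0.7], [-0.0, -0.0], [-0.8, 0.6], [-0.0, 0.1], [0.2, 0.7], [-0.3, -0.9], [-0.0, -0.5]]
bar [0.5562 0.2493 0.1061]
[[-0.2, 0.3], [-0.7, -0.9], [-0.1, 1.2], [-0.4, 0.6]]
barz [0.5557 0.2466 0.1067 0.025 ]
[[0.3, 0.3], [-0.2, -0.8], [-0.2, 0.3], [-0.4, -0.3]]
cell [ 0.4624 -0.1558 -0.5885]
[[-0.4, -0.4], [0.2, -0.2], [-0.1, -0.4], [-0.5, -0.3], [0.3, -0.1], [-0.0, 0.4], [-0.4, 0.4], [-0.5, -0.0], [-0.8, -0.8], [0.5, 1.0]]
cellT [ 0.4612 -0.1564 -0.5917]
[[-0.1, -0.1], [0.4, 0.1], [0.0, -0.0], [-0.3, 0.0]]
cellS [ 0.4628 -0.1553 -0.5902]
[[0.5, -0.2], [0.1, 0.3], [-0.2, 0.2], [-0.4, -0.2], [-0.7, -1.0], [0.6, 0.8]]
vial [ 0.44422009 -0.08211602  0.116     ] jar [ 0.47081561 -0.01560017  0.1       ]
lampbox [[0.5697, 0.3953], [0.5849, 0.3017], [0.4981, 0.2876], [0.4845, 0.3815]]
det [[0.5977, 0.1881], [0.6088, 0.1123], [0.5321, 0.1006], [0.5226, 0.1762]]
```

```bash
cat > go.py <<'E'
import sys,numpy as np
from scipy.spatial.transform import Rotation as R
from station import *
o=get_obs(); q=o['tool_rot']; r=R.from_quat([q[1],q[2],q[3],q[0]])
X=r.as_matrix()
print('t',round(o['t'],2),'pos',o['eef_pos'].round(4),'th',round(np.arctan2(X[1,0],X[0,0]),4),'down',X[:,2].round(3),'F',o['contact_force'].round(1),'w',round(o['gripper_width']*85.4,1),'q',o['q'].round(2))
if len(sys.argv)>1:
    x,y,z,th=map(float,sys.argv[1:5])
    t=R.from_matrix(np.array([[np.cos(th),np.sin(th),0],[np.sin(th),-np.cos(th),0],[0,0,-1]]))
    d=r.inv().apply(np.array([x,y,z])-o['eef_pos'])/.025; a=np.degrees((r.inv()*t).as_rotvec())/5
    for f in ([1] if len(sys.argv)<6 else [float(v) for v in sys.argv[5].split(',')]): print(f,(d*f).round(2).tolist(),(a*f).round(2).tolist())
E
python3 go.py .45 -.33 .35 .2
```

```text
t 0.1 pos [ 0.1914 -0.6466  0.1919] th 0.2878 down [-0.001  0.002 -1.   ] F [-0.2 -0.7 -0.3] w 85.8 q [ 1.17  0.48  0.02  1.56 -0.01  1.11 -0.08]
1 [13.51, -9.22, -6.31] [-0.02, 0.0, 1.01]
```

jog_arm:
  dp:
    - [1,-0.7,-1]
    - [2.4,-1.6,-2]
    - [3.9,-2.7,-3]
    - [5.4,-3.7,-4]
    - [6.8,-4.6,-5]
  angular:
    - [0,0,0.2]
    - [0,0,0.4]
    - [0,0,0.6]
    - [0,0,0.8]
    - [0,0,1]
  claw: [85,85,85,85,85]

```text
t: 0.6
eef_pos: [0.321, -0.4886, 0.3168]
tool_rot: [-0.0, 0.995, 0.1, -0.0]
contact_force: [1.6, -0.6, -0.2]
gripper_width: 0.996
```

```bash
python3 go.py .5 -.15 .35 .15 .5,1
```

```text
t 0.6 pos [ 0.321  -0.4886  0.3168] th 0.1998 down [-0.001  0.001 -1.   ] F [ 1.6 -0.6 -0.2] w 85.0 q [ 0.91  0.24 -0.03  1.61  0.01  1.29 -0.5 ]
0.5 [4.85, -5.93, -0.66] [-0.01, 0.0, 0.29]
1.0 [9.71, -11.86, -1.32] [-0.01, 0.01, 0.57]
```

jog_arm:
  dp:
    - [1,-1.2,-0.3]
    - [2.1,-2.6,-0.6]
    - [3.2,-4,-1]
    - [4.3,-5.3,-1.3]
    - [5.4,-6.6,-1.3]
  angular:
    - [0,0,0.1]
    - [0,0,0.2]
    - [0,0,0.3]
    - [0,0,0.4]
    - [0,0,0.5]
  claw: [85,85,85,85,85]

```text
t: 1.1
eef_pos: [0.4206, -0.3005, 0.3499]
tool_rot: [0.001, 0.997, 0.078, 0.001]
contact_force: [1.0, 0.3, 0.7]
gripper_width: 0.991
```

```bash
python3 go.py .556 .248 .3 .107 .5,1
```

```text
t 1.1 pos [ 0.4206 -0.3005  0.3499] th 0.1565 down [ 0.001 -0.001 -1.   ] F [1.  0.3 0.7] w 84.6 q [ 0.66  0.11 -0.18  1.7   0.02  1.33 -0.93]
0.5 [4.38, -10.42, 0.99] [0.01, -0.01, 0.28]
1.0 [8.77, -20.83, 1.98] [0.01, -0.01, 0.57]
```

jog_arm:
  dp:
    - [0.7,-1.6,0]
    - [1.4,-3.3,0]
    - [2.1,-5,0]
    - [2.8,-6.7,0]
    - [3.5,-8.3,0]
  angular:
    - [0,0,0.1]
    - [0,0,0.2]
    - [0,0,0.3]
    - [0,0,0.4]
    - [0,0,0.5]
  claw: [85,85,85,85,85]

```text
t: 1.6
eef_pos: [0.4736, -0.0813, 0.3487]
tool_rot: [0.0, 0.998, 0.057, -0.0]
contact_force: [0.3, -1.1, 0.3]
gripper_width: 0.997
```

```bash
python3 go.py .556 .248 .28 .107 .5,1
```

```text
t 1.6 pos [ 0.4736 -0.0813  0.3487] th 0.1132 down [-0. -0. -1.] F [ 0.3 -1.1  0.3] w 85.1 q [ 0.41  0.06 -0.38  1.76  0.02  1.33 -1.44]
0.5 [2.38, -6.36, 1.37] [0.0, 0.0, 0.04]
1.0 [4.76, -12.72, 2.74] [0.0, 0.0, 0.07]
```

jog_arm:
  dp:
    - [0.6,-1.6,0.3]
    - [1.2,-3.2,0.6]
    - [1.8,-4.8,1]
    - [2.4,-6.4,1.3]
    - [3,-8,1.7]
  angular:
    - [0,0,0]
    - [0,0,0]
    - [0,0,0]
    - [0,0,0]
    - [0,0,0]
  claw: [85,85,85,85,85]

```text
t: 2.1
eef_pos: [0.5258, 0.1253, 0.306]
tool_rot: [0.0, 0.998, 0.056, 0.0]
contact_force: [0.6, -0.5, 1.0]
gripper_width: 0.996
```

```bash
python3 go.py .556 .248 .25 .107 .5,1
```

```text
t 2.1 pos [0.5258 0.1253 0.306 ] th 0.1128 down [ 0. -0. -1.] F [ 0.6 -0.5  1. ] w 85.0 q [ 0.12  0.21 -0.55  1.7   0.12  1.27 -1.91]
0.5 [0.88, -2.37, 1.12] [0.0, -0.0, 0.03]
1.0 [1.75, -4.74, 2.24] [0.0, -0.0, 0.07]
```

jog_arm:
  dp:
    - [0.4,-1.2,0.3]
    - [0.9,-2.4,0.8]
    - [1.4,-3.7,1.4]
    - [1.7,-4.7,2]
    - [1.75,-4.74,2.2]
  angular:
    - [0,0,0]
    - [0,0,0]
    - [0,0,0]
    - [0,0,0.07]
    - [0,0,0.07]
  claw: [70,70,70,70,70]

```text
t: 2.6
eef_pos: [0.5539, 0.2504, 0.249]
tool_rot: [-0.001, 0.998, 0.056, -0.002]
contact_force: [-0.6, -0.5, -0.1]
gripper_width: 0.821
```

```bash
python3 go.py .556 .248 .146 .107; python3 - <<'E'
from h import *
from station import *
S=read_camera('side');crop(S,200,60,330,205,4,'pics/s1.png');T=read_camera('top');crop(T,130,120,235,220,6,'pics/t1.png')
E
```

```text
t 2.6 pos [0.5539 0.2504 0.249 ] th 0.1127 down [-0.004  0.001 -1.   ] F [-0.6 -0.5 -0.1] w 70.1 q [-0.08  0.38 -0.58  1.62  0.22  1.21 -2.17]
1 [0.09, 0.11, 4.12] [-0.02, 0.04, 0.06]
```

View pics/s1.png

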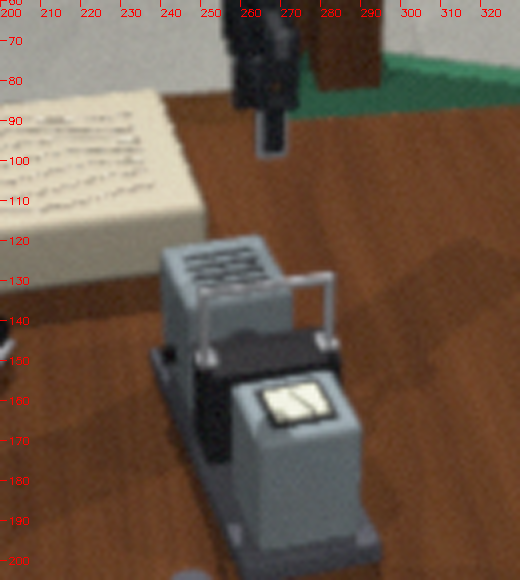

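View pics/t1.png

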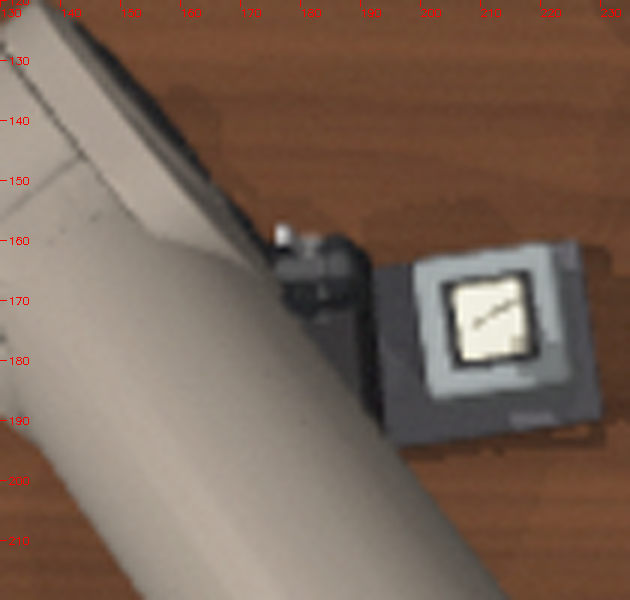

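jog_arm:
  dp:
    - [0.1,0.1,1]
    - [0.1,0.1,2]
    - [0.1,0.1,3]
    - [0.1,0.1,3.7]
    - [0.1,0.1,4.1]
  angular:
    - [0,0,0.06]
    - [0,0,0.06]
    - [0,0,0.06]
    - [0,0,0.06]
    - [0,0,0.06]
  claw: [70,70,70,70,70]

```text
t: 3.2
eef_pos: [0.5586, 0.2419, 0.1479]
tool_rot: [0.001, 0.999, 0.05, -0.0]
contact_force: [-0.3, -0.2, 0.7]
gripper_width: 0.819
```

```bash
python3 go.py .556 .248 .146 .107; python3 - <<'E'
from h import *
from station import *
S=read_camera('side');crop(S,220,80,310,205,4,'pics/s2.png')
E
```

```text
t 3.2 pos [0.5586 0.2419 0.1479] th 0.0996 down [-0.001 -0.002 -1.   ] F [-0.3 -0.2  0.7] w 69.9 q [-0.1   0.47 -0.55  1.73  0.29  1.02 -2.22]
1 [-0.08, -0.25, 0.08] [0.02, 0.01, -0.09]
```

View pics/s2.png

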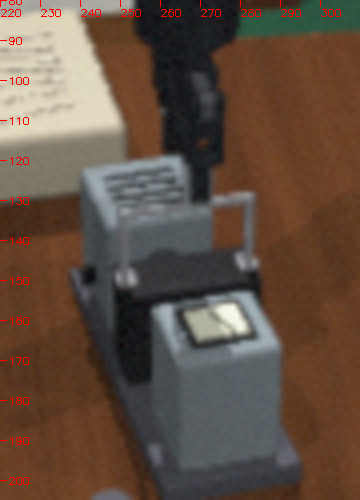

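```bash
python3 - <<'E'
from h import *
S=pickle.load(open('pics/side0.pkl','rb'))
for y in (.2,.215,.242,.275,.29):print(y,proj(S,[(.5586,y,.155)]), proj(S,[(.5586,y,.21)]))
E
python3 - <<'E'
from h import *
from station import *
S=read_camera('side');crop(S,240,85,300,150,9,'pics/s3.png')
E
```

```text
0.2 [[268.71118336 143.10955728]] [[268.721632   127.29345917]]
0.215 [[268.07451613 140.39885152]] [[268.06798514 124.64854288]]
0.242 [[266.95531995 135.63370675]] [[266.91965926 120.00195762]]
0.275 [[265.63229607 130.00073513]] [[265.56338105 114.51391416]]
0.29 [[265.04657857 127.50695546]] [[264.96334949 112.08594678]]
```

View pics/s3.png

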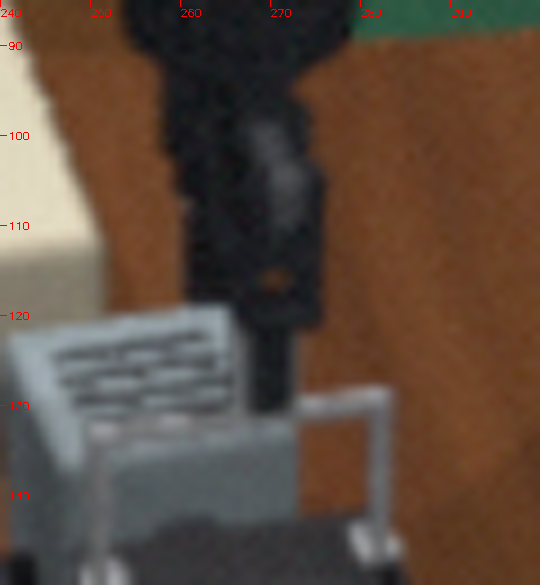

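```bash
python3 - <<'E'
from h import *
from station import *
S=pickle.load(open('pics/side0.pkl','rb'))
for y in (.205,.215,.2504,.285):print(y,[proj(S,[(.554,y,z)]).round(1).tolist() for z in(.249,.262)])
T=read_camera('top');crop(T,150,130,235,210,8,'pics/t3.png')
E
```

```text
0.205 [[[266.9, 114.8]], [[266.9, 110.8]]]
0.215 [[[266.5, 113.1]], [[266.5, 109.1]]]
0.2504 [[[265.0, 107.1]], [[265.0, 103.2]]]
0.285 [[[263.6, 101.6]], [[263.6, 97.6]]]
```

View pics/t3.png

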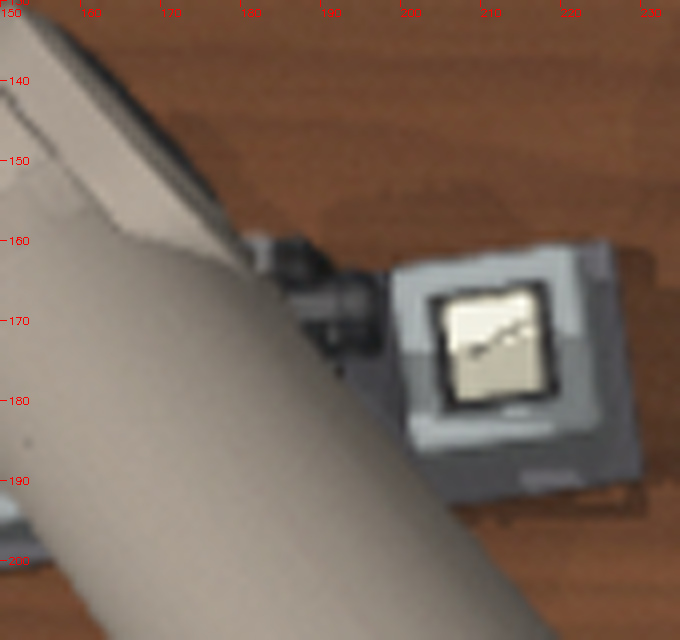

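```bash
python3 - <<'E'
from h import *
from station import *
S=read_camera('side');crop(S,180,0,340,160,5,'pics/s4.png')
E
```

```text
(no output)
```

View pics/s4.png

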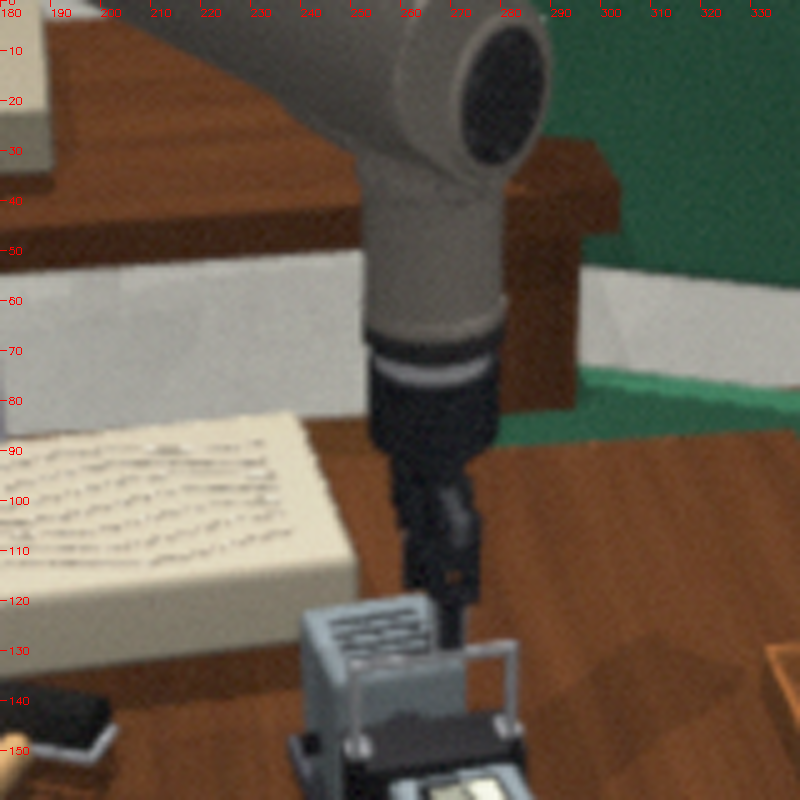

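```bash
python3 - <<'E'
from h import *
T=pickle.load(open('pics/top0.pkl','rb'))
print(proj(T,[(.191,-.647,.192),(.191,-.647,.265),(.191,-.647,.33)]))
crop(T,440,280,512,340,9,'pics/t00.png')
E
```

```text
[[461.11723516 295.83993135]
 [475.82137962 301.58478082]
 [490.73432405 307.41120757]]
```

View pics/t00.png

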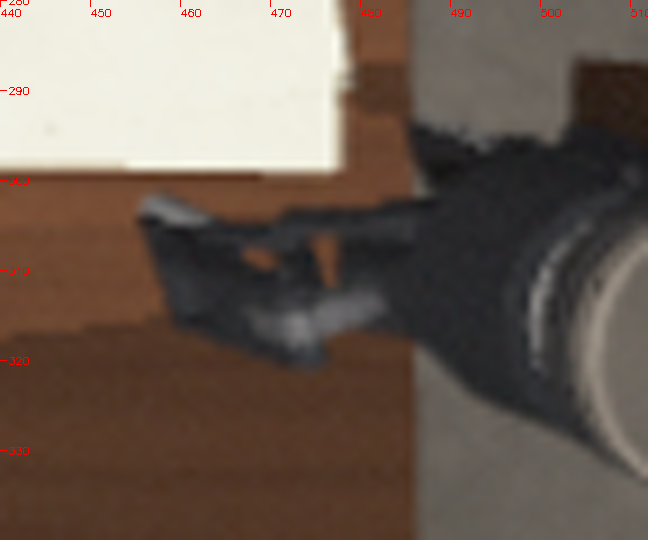

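jog_arm:
  dp:
    - [0,-0.25,0]
    - [-0.08,-0.25,0.08]
    - [-0.08,-0.25,0.08]
    - [-0.08,-0.25,0.08]
    - [-0.08,-0.25,0.08]
  angular:
    - [0,0,0]
    - [0,0,0]
    - [0,0,0]
    - [0,0,0]
    - [0,0,0]
  claw: [70,60,50,40,30]
  grip_force: 30

```text
t: 3.9
eef_pos: [0.556, 0.2502, 0.1469]
tool_rot: [0.0, 0.999, 0.051, 0.0]
contact_force: [-0.2, -0.4, -0.2]
gripper_width: 0.352
```

```bash
python3 go.py .556 .248 .146 .107; python3 - <<'E'
from h import *
from station import *
S=read_camera('side');crop(S,240,85,300,150,9,'pics/s5.png')
E
```

```text
t 3.9 pos [0.556  0.2502 0.1469] th 0.1018 down [ 0. -0. -1.] F [-0.2 -0.4 -0.2] w 30.1 q [-0.11  0.47 -0.55  1.73  0.29  1.02 -2.24]
1 [-0.01, 0.09, 0.04] [0.0, -0.0, -0.06]
```

View pics/s5.png

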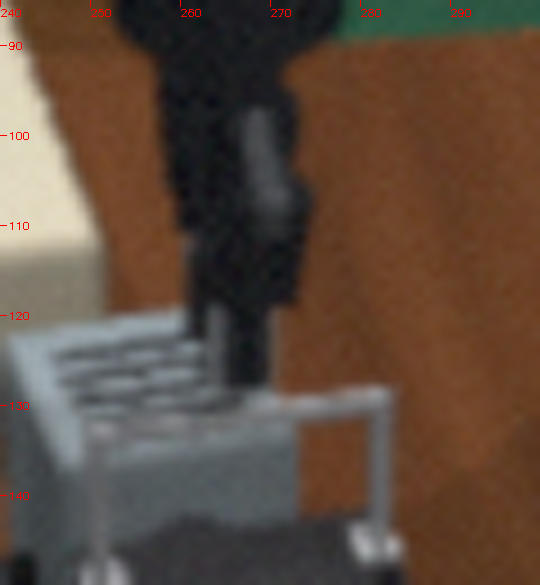

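jog_arm:
  dp:
    - [0,0.09,0]
    - [0,0.09,0]
    - [0,0.09,0]
    - [0,0.09,0]
    - [0,0.09,0]
  angular:
    - [0,0,0]
    - [0,0,0]
    - [0,0,0]
    - [0,0,0]
    - [0,0,0]
  claw: [20,10,5,5,5]
  grip_force: 30

```text
t: 4.45
eef_pos: [0.5561, 0.2481, 0.1468]
tool_rot: [-0.0, 0.999, 0.051, -0.0]
contact_force: [0.1, -0.1, -0.0]
gripper_width: 0.053
```

```bash
python3 go.py .556 .248 .146 .107; python3 - <<'E'
from h import *
from station import *
S=read_camera('side');crop(S,240,85,300,150,9,'pics/s6.png');T=read_camera('top');crop(T,150,130,235,210,8,'pics/t6.png')
E
```

```text
t 4.45 pos [0.5561 0.2481 0.1468] th 0.1019 down [-0.  0. -1.] F [ 0.1 -0.1 -0. ] w 4.6 q [-0.11  0.47 -0.55  1.74  0.29  1.01 -2.23]
1 [-0.01, 0.0, 0.03] [-0.0, 0.0, -0.06]
```

View pics/s6.png

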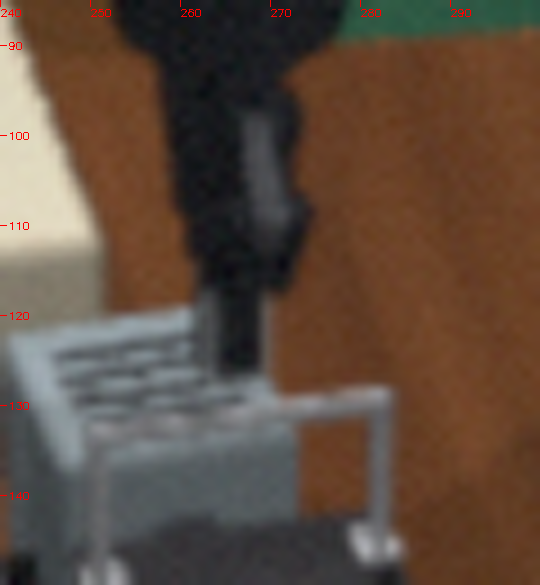

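View pics/t6.png

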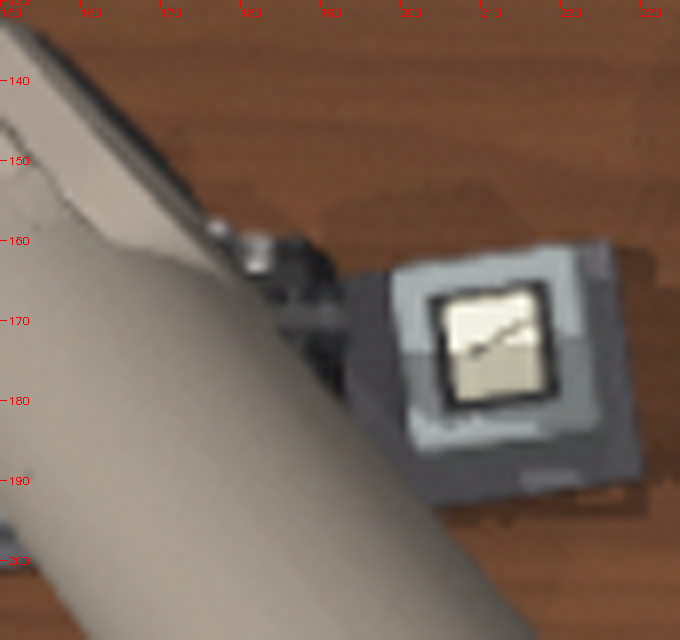

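Closing gave 4.6 mm, so the fingers shut above the bar. The side view puts the real tips about 36 mm above the reported TCP (tip at row 127, u=266). I'll open and descend with a width that is safe under either reading.

jog_arm:
  dp:
    - [0,0,0]
    - [0,0,0]
    - [0,0,0]
    - [0,0,0]
    - [0,0,0]
  angular:
    - [0,0,0]
    - [0,0,0]
    - [0,0,0]
    - [0,0,0]
    - [0,0,0]
  claw: [40,40,40,40,40]

```text
t: 5.05
eef_pos: [0.5562, 0.248, 0.1468]
tool_rot: [-0.0, 0.999, 0.051, 0.0]
contact_force: [-0.0, 0.1, -0.5]
gripper_width: 0.465
```

jog_arm:
  dp:
    - [0,0,0.3]
    - [0,0,0.6]
    - [0,0,0.8]
    - [0,0,1.0]
    - [0,0,1.0]
  angular:
    - [0,0,0]
    - [0,0,0]
    - [0,0,0]
    - [0,0,0]
    - [0,0,0]
  claw: [40,40,40,40,40]

```text
t: 5.55
eef_pos: [0.5556, 0.2477, 0.1207]
tool_rot: [0.0, 0.999, 0.051, -0.001]
contact_force: [0.1, -0.8, -0.8]
gripper_width: 0.468
```

```bash
python3 go.py .556 .248 .115 .107; python3 - <<'E'
from h import *
from station import *
S=read_camera('side');crop(S,240,85,300,150,9,'pics/s7.png')
E
```

```text
t 5.55 pos [0.5556 0.2477 0.1207] th 0.102 down [-0.002 -0.001 -1.   ] F [ 0.1 -0.8 -0.8] w 40.0 q [-0.11  0.5  -0.54  1.76  0.31  0.97 -2.25]
1 [0.02, -0.01, 0.23] [0.01, 0.02, -0.06]
```

View pics/s7.png

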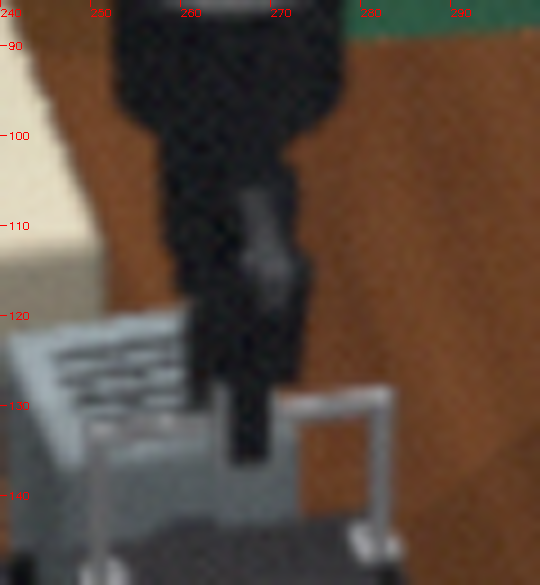

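jog_arm:
  dp:
    - [0,0,0.2]
    - [0,0,0.45]
    - [0,0,0.45]
    - [0,0,0.45]
    - [0,0,0.45]
  angular:
    - [0,0,-0.05]
    - [0,0,-0.05]
    - [0,0,-0.05]
    - [0,0,-0.05]
    - [0,0,-0.05]
  claw: [40,40,40,20,0]
  grip_force: 60

```text
t: 6.1
eef_pos: [0.5563, 0.2481, 0.1107]
tool_rot: [-0.0, 0.999, 0.053, 0.0]
contact_force: [0.3, 0.5, 0.1]
gripper_width: 0.134
```

jog_arm:
  dp:
    - [0,0,0]
    - [0,0,0]
    - [0,0,0]
    - [0,0,0]
    - [0,0,0]
  angular:
    - [0,0,0]
    - [0,0,0]
    - [0,0,0]
    - [0,0,0]
    - [0,0,0]
  claw: [0,0,0,0,0]
  grip_force: 60

```text
t: 6.6
eef_pos: [0.5563, 0.2484, 0.1109]
tool_rot: [-0.0, 0.999, 0.053, 0.0]
contact_force: [-0.0, 0.6, 2.0]
gripper_width: 0.064
```

```bash
python3 go.py .556 .248 .26 .107; python3 - <<'E'
from h import *
from station import *
S=read_camera('side');crop(S,240,85,300,150,9,'pics/s8.png')
E
```

```text
t 6.6 pos [0.5563 0.2484 0.1109] th 0.1064 down [ 0.001  0.    -1.   ] F [-0.   0.6  2. ] w 5.5 q [-0.12  0.51 -0.54  1.77  0.32  0.95 -2.25]
1 [-0.01, 0.01, -5.96] [-0.0, -0.01, -0.01]
```

View pics/s8.png

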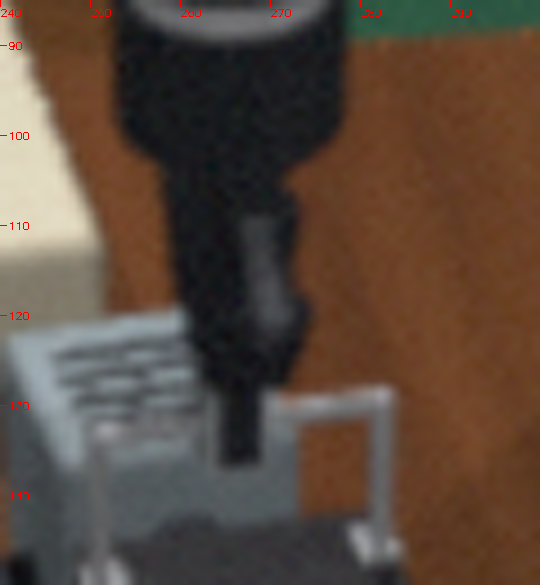

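jog_arm:
  dp:
    - [0,0,-0.1]
    - [0,0,-0.3]
    - [0,0,-0.6]
    - [0,0,-0.9]
    - [0,0,-1.2]
  angular:
    - [0,0,0]
    - [0,0,0]
    - [0,0,0]
    - [0,0,0]
    - [0,0,0]
  claw: [0,0,0,0,0]
  grip_force: 80

```text
t: 7.15
eef_pos: [0.5562, 0.248, 0.1413]
tool_rot: [0.0, 0.999, 0.053, 0.0]
contact_force: [-0.5, 0.2, -3.6]
gripper_width: 0.058
```

```bash
python3 go.py .556 .248 .26 .107; python3 - <<'E'
from h import *
from station import *
S=read_camera('side');crop(S,220,75,310,185,5,'pics/s9.png')
E
```

```text
t 7.15 pos [0.5562 0.248  0.1413] th 0.1062 down [ 0. -0. -1.] F [-0.5  0.2 -3.6] w 5.0 q [-0.11  0.48 -0.55  1.74  0.29  1.   -2.23]
1 [-0.01, -0.0, -4.75] [0.0, -0.0, -0.01]
```

View pics/s9.png

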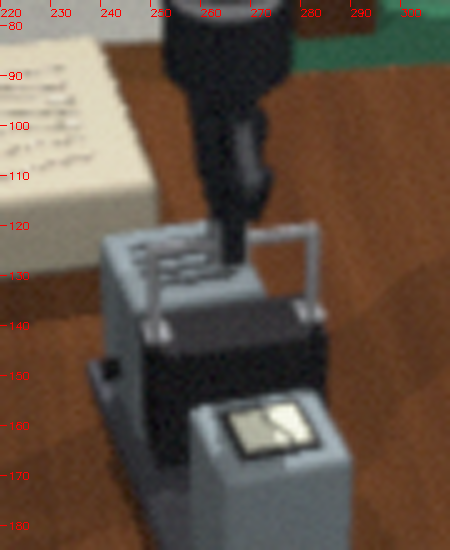

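jog_arm:
  dp:
    - [0,0,-0.6]
    - [0,0,-1.5]
    - [0,0,-2.6]
    - [0,0,-3.7]
    - [0,0,-4.6]
  angular:
    - [0,0,0]
    - [0,0,0]
    - [0,0,0]
    - [0,0,0]
    - [0,0,0]
  claw: [0,0,0,0,0]

```text
t: 7.7
eef_pos: [0.5563, 0.2484, 0.2582]
tool_rot: [-0.0, 0.999, 0.053, 0.001]
contact_force: [0.4, 0.3, -4.0]
gripper_width: 0.057
```

```bash
python3 go.py .49 .05 .258 .7 .2,.4,.6,.8,1
```

```text
t 7.7 pos [0.5563 0.2484 0.2582] th 0.1065 down [ 0.002  0.001 -1.   ] F [ 0.4  0.3 -4. ] w 4.8 q [-0.08  0.37 -0.58  1.61  0.22  1.22 -2.17]
0.2 [-0.7, 1.52, -0.0] [-0.0, -0.0, -1.36]
0.4 [-1.39, 3.04, -0.0] [-0.0, -0.01, -2.72]
0.6 [-2.09, 4.56, -0.0] [-0.0, -0.01, -4.08]
0.8 [-2.78, 6.09, -0.0] [-0.0, -0.02, -5.44]
1.0 [-3.48, 7.61, -0.0] [-0.0, -0.02, -6.8]
```

jog_arm:
  dp:
    - [-0.3,0.6,0]
    - [-0.8,1.7,0]
    - [-1.4,3.1,0]
    - [-2.1,4.5,0]
    - [-2.8,6,0]
  angular:
    - [0,0,-0.5]
    - [0,0,-1.5]
    - [0,0,-2.7]
    - [0,0,-4]
    - [0,0,-5.4]
  claw: [0,0,0,0,0]

```text
t: 8.2
eef_pos: [0.5017, 0.0907, 0.2564]
tool_rot: [0.0, 0.958, 0.288, 0.0]
contact_force: [1.0, -0.6, -3.7]
gripper_width: 0.06
```

```bash
python3 go.py .455 -.08 .258 1.2 .2,.4,.6,.8,1
```

```text
t 8.2 pos [0.5017 0.0907 0.2564] th 0.5834 down [ 0.001  0.    -1.   ] F [ 1.  -0.6 -3.7] w 5.1 q [ 0.26  0.2  -0.64  1.83  0.13  1.15 -1.41]
0.2 [-1.06, 0.93, -0.01] [0.0, -0.0, -1.41]
0.4 [-2.13, 1.87, -0.03] [0.0, -0.0, -2.83]
0.6 [-3.19, 2.8, -0.04] [0.0, -0.0, -4.24]
0.8 [-4.26, 3.73, -0.05] [0.0, -0.0, -5.65]
1.0 [-5.32, 4.67, -0.07] [0.01, -0.0, -7.07]
```

jog_arm:
  dp:
    - [-1.1,0.9,0]
    - [-2.1,1.9,0]
    - [-3.2,2.8,0]
    - [-4.3,3.7,0]
    - [-5.3,4.7,0]
  angular:
    - [0,0,-1.4]
    - [0,0,-2.8]
    - [0,0,-4.2]
    - [0,0,-5.6]
    - [0,0,-7]
  claw: [0,0,0,0,0]

```text
t: 8.7
eef_pos: [0.4547, -0.0803, 0.2566]
tool_rot: [0.001, 0.827, 0.562, 0.0]
contact_force: [0.1, 0.4, -3.3]
gripper_width: 0.059
```

```bash
python3 go.py .455 -.25 .258 1.693 .2,.4,.6,.8,1
```

```text
t 8.7 pos [ 0.4547 -0.0803  0.2566] th 1.194 down [ 0.001 -0.001 -1.   ] F [ 0.1  0.4 -3.3] w 5.0 q [ 0.59  0.1  -0.58  1.93  0.06  1.13 -0.39]
0.2 [-1.26, 0.5, -0.01] [0.0, 0.0, -1.14]
0.4 [-2.52, 1.0, -0.02] [0.0, 0.0, -2.29]
0.6 [-3.78, 1.5, -0.03] [0.01, 0.0, -3.43]
0.8 [-5.05, 2.01, -0.04] [0.01, 0.01, -4.57]
1.0 [-6.31, 2.51, -0.05] [0.01, 0.01, -5.72]
```

jog_arm:
  dp:
    - [-1.3,0.5,0]
    - [-2.5,1,0]
    - [-3.8,1.5,0]
    - [-5.1,2,0]
    - [-6.2,2.5,0]
  angular:
    - [0,0,-1.2]
    - [0,0,-2.4]
    - [0,0,-3.6]
    - [0,0,-4.7]
    - [0,0,-5.7]
  claw: [0,0,0,0,0]

```text
t: 9.2
eef_pos: [0.4552, -0.2483, 0.2566]
tool_rot: [0.0, 0.664, 0.748, -0.0]
contact_force: [0.4, 0.8, -3.2]
gripper_width: 0.054
```

```bash
python3 go.py .476 -.328 .258 1.693 .2,.4,.6,.8,1
```

```text
t 9.2 pos [ 0.4552 -0.2483  0.2566] th 1.6889 down [ 0.    -0.001 -1.   ] F [ 0.4  0.8 -3.2] w 4.7 q [ 0.81  0.2  -0.49  1.82  0.1   1.15  0.4 ]
0.2 [-0.65, 0.09, -0.01] [0.0, 0.0, -0.01]
0.4 [-1.31, 0.18, -0.02] [0.0, 0.0, -0.02]
0.6 [-1.96, 0.27, -0.03] [0.0, 0.01, -0.03]
0.8 [-2.61, 0.36, -0.04] [0.0, 0.01, -0.04]
1.0 [-3.26, 0.45, -0.05] [0.0, 0.01, -0.05]
```

jog_arm:
  dp:
    - [-0.7,0.1,0]
    - [-1.5,0.2,0]
    - [-2.3,0.3,0]
    - [-2.9,0.4,0]
    - [-3.2,0.45,0]
  angular:
    - [0,0,0]
    - [0,0,0]
    - [0,0,0]
    - [0,0,0]
    - [0,0,0]
  claw: [0,0,0,0,0]

```text
t: 9.7
eef_pos: [0.4767, -0.3255, 0.2555]
tool_rot: [-0.0, 0.666, 0.746, 0.0]
contact_force: [0.3, 1.0, -4.1]
gripper_width: 0.057
```

jog_arm:
  dp:
    - [0,0,0.5]
    - [0,0,1.1]
    - [0,0,1.8]
    - [0,0,2.3]
    - [0,0,2.6]
  angular:
    - [0,0,0]
    - [0,0,0]
    - [0,0,0]
    - [0,0,0]
    - [0,0,0]
  claw: [0,0,0,0,0]

```text
t: 10.2
eef_pos: [0.4751, -0.3233, 0.1885]
tool_rot: [-0.001, 0.665, 0.747, -0.0]
contact_force: [0.3, 0.9, -4.0]
gripper_width: 0.059
```

```bash
python3 go.py .556 -.3184 .19 1.693; python3 - <<'E'
from h import *
from station import *
S=read_camera('side');crop(S,210,140,370,350,3,'pics/s10.png');pickle.dump(S,open('pics/s10.pkl','wb'));T=read_camera('top');crop(T,310,120,410,220,6,'pics/t10.png')
E
```

```text
t 10.2 pos [ 0.4751 -0.3233  0.1885] th 1.6868 down [-0.002  0.002 -1.   ] F [ 0.3  0.9 -4. ] w 5.1 q [ 0.84  0.35 -0.44  1.78  0.17  1.05  0.45]
1 [-0.18, 3.24, -0.07] [-0.03, -0.02, -0.07]
```

View pics/s10.png

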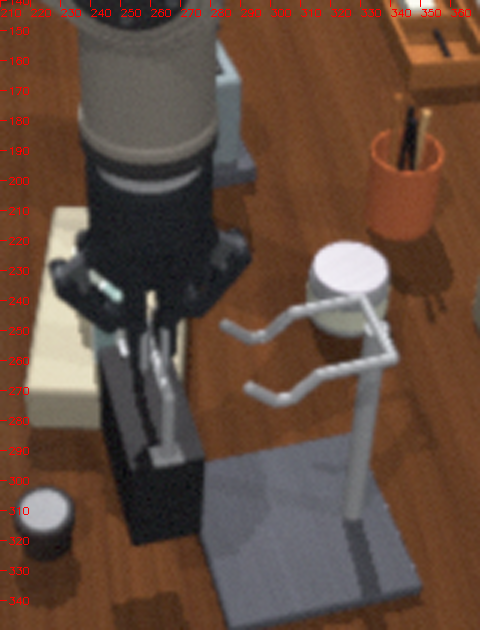

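View pics/t10.png

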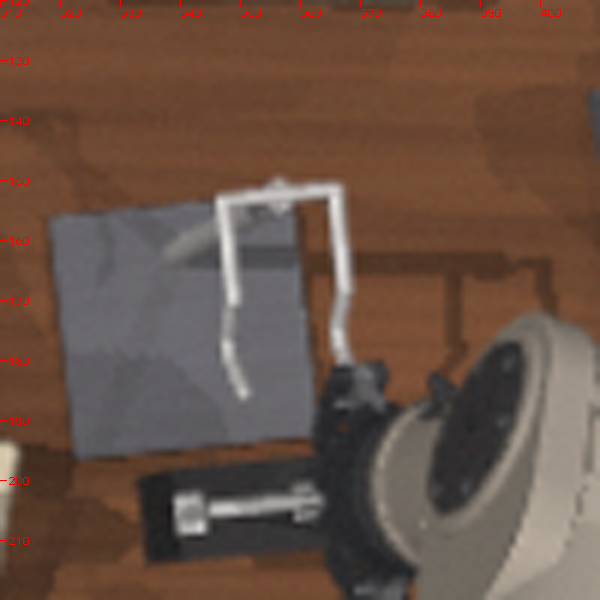

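```bash
python3 - <<'E'
from h import *
from station import *
S=read_camera('side');T=read_camera('top')
p=[.4753,-.3235,.2425-.145,1.689]
def box(p,c):
    im=cv2.resize(c['pixels'],None,fx=4,fy=4,interpolation=cv2.INTER_CUBIC)
    a,b=.055,.025
    L=[]
    for z in(0,.085):
        q=[(a,b,z),(-a,b,z),(-a,-b,z),(a,-b,z)]; L+=list(zip(q,q[1:]+q[:1]))
    L+=[((s*a,t*b,0),(s*a,t*b,.085)) for s in(1,-1) for t in(1,-1)]+[((-.05,0,.145),(.05,0,.145)),((-.05,0,.085),(-.05,0,.145)),((.05,0,.085),(.05,0,.145))]
    for u,v in L:
        A=proj(c,world(p,[u,v]))*4; cv2.line(im,tuple(int(round(x)) for x in A[0]+1.5),tuple(int(round(x)) for x in A[1]+1.5),(0,255,0),1)
    m=.029
    h=[.555,-.3184,0,.122]
    for s in(m,-m):
        A=proj(c,world(h,[(.075,s,.22),(.03,s,.22),(0,s,.204),(-.024,s,.22)]))*4
        cv2.polylines(im,[np.round(A+1.5).astype(int)],False,(0,0,255),1)
    return im
i=box(p,S);cv2.imwrite('pics/os.png',i[800:1400,840:1440]);i=box(p,T);cv2.imwrite('pics/ot.png',i[560:880,1240:1640])
E
```

```text
(no output)
```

View pics/os.png

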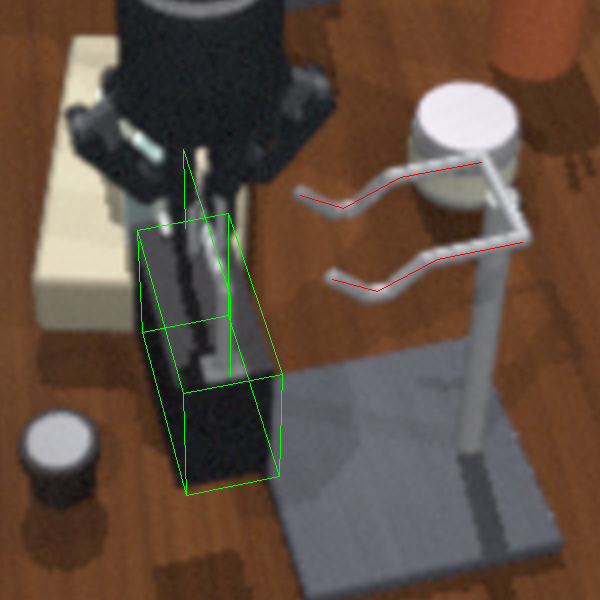

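View pics/ot.png

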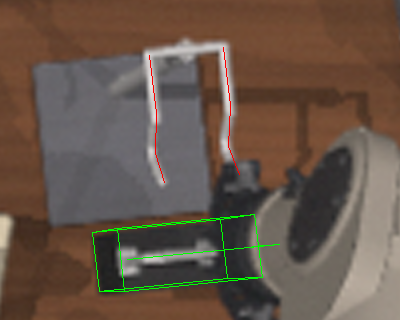

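jog_arm:
  dp:
    - [-0.1,0.3,0]
    - [-0.18,0.7,0]
    - [-0.18,1.1,0]
    - [-0.18,1.5,0]
    - [-0.18,1.8,0]
  angular:
    - [0,0,0]
    - [0,0,0]
    - [0,0,0]
    - [0,0,0]
    - [0,0,0]
  claw: [0,0,0,0,0]

```text
t: 10.9
eef_pos: [0.5228, -0.3233, 0.1906]
tool_rot: [0.0, 0.665, 0.747, 0.0]
contact_force: [-0.2, 0.9, -4.6]
gripper_width: 0.06
```

```bash
python3 go.py .556 -.3184 .19 1.693; python3 - <<'E'
from h import *
from station import *
S=read_camera('side');crop(S,210,190,360,340,4,'pics/s11.png')
E
```

```text
t 10.9 pos [ 0.5228 -0.3233  0.1906] th 1.6867 down [ 0.001  0.    -1.   ] F [-0.2  0.9 -4.6] w 5.1 q [ 0.78  0.42 -0.43  1.69  0.19  1.08  0.4 ]
1 [0.04, 1.34, 0.03] [0.01, -0.0, -0.07]
```

View pics/s11.png

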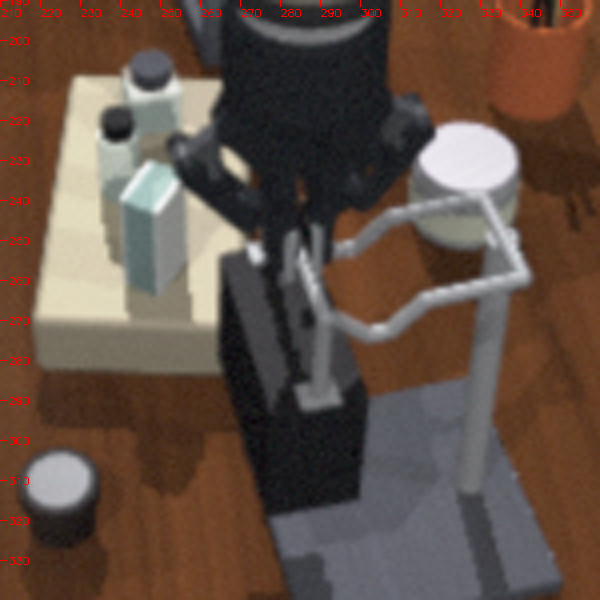

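jog_arm:
  dp:
    - [0,0.3,0]
    - [0,0.6,0]
    - [0.04,0.9,0]
    - [0.04,1.2,0]
    - [0.04,1.4,0]
  angular:
    - [0,0,0]
    - [0,0,0]
    - [0,0,0]
    - [0,0,0]
    - [0,0,0]
  claw: [0,0,0,0,0]

```text
t: 11.45
eef_pos: [0.5569, -0.3186, 0.1906]
tool_rot: [0.0, 0.665, 0.747, 0.0]
contact_force: [0.2, -0.3, -3.2]
gripper_width: 0.061
```

```bash
python3 go.py .556 -.3184 .156 1.693; python3 - <<'E'
from h import *
from station import *
S=read_camera('side');crop(S,210,190,360,340,4,'pics/s12.png')
T=read_camera('top');crop(T,310,120,410,220,6,'pics/t12.png')
E
```

```text
t 11.45 pos [ 0.5569 -0.3186  0.1906] th 1.6863 down [ 0.  0. -1.] F [ 0.2 -0.3 -3.2] w 5.2 q [ 0.74  0.46 -0.43  1.62  0.21  1.11  0.37]
1 [0.01, -0.03, 1.38] [0.0, -0.0, -0.08]
```

View pics/s12.png

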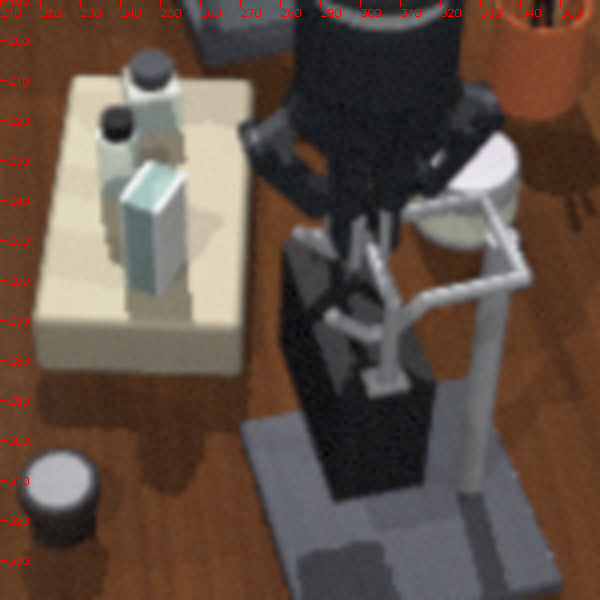

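View pics/t12.png

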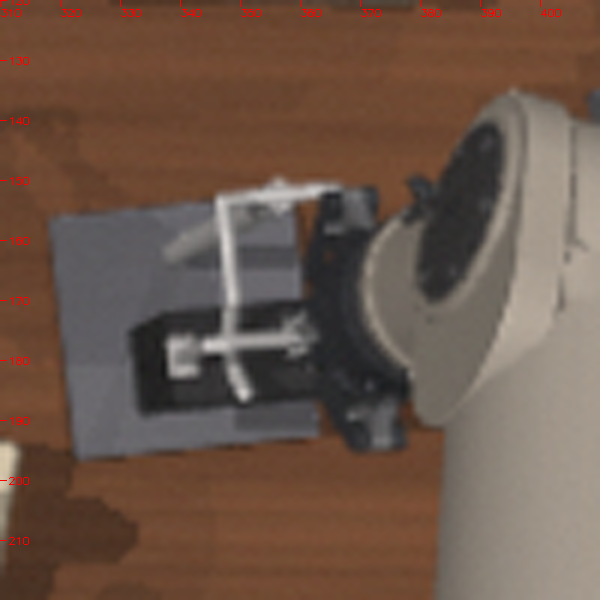

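jog_arm:
  dp:
    - [0,0,0.25]
    - [0,0,0.5]
    - [0,0,0.8]
    - [0,0,1.05]
    - [0,0,1.25]
  angular:
    - [0,0,0]
    - [0,0,0]
    - [0,0,0]
    - [0,0,0]
    - [0,0,0]
  claw: [0,0,0,0,0]

```text
t: 12.05
eef_pos: [0.5555, -0.3189, 0.1583]
tool_rot: [-0.0, 0.665, 0.747, -0.0]
contact_force: [0.3, 0.2, -3.8]
gripper_width: 0.061
```

jog_arm:
  dp:
    - [0,0,0.05]
    - [0,0,0.1]
    - [0,0,0.15]
    - [0,0,0.2]
    - [0,0,0.2]
  angular:
    - [0,0,0]
    - [0,0,0]
    - [0,0,0]
    - [0,0,0]
    - [0,0,0]
  claw: [0,0,0,0,0]

```text
t: 12.55
eef_pos: [0.556, -0.3189, 0.1543]
tool_rot: [0.0, 0.665, 0.747, -0.0]
contact_force: [-0.3, -0.3, -4.5]
gripper_width: 0.055
```

```bash
python3 go.py .556 -.3184 .15 1.693; python3 - <<'E'
from h import *
from station import *
S=read_camera('side');crop(S,260,190,360,330,4,'pics/s13.png')
T=read_camera('top');crop(T,310,140,390,210,7,'pics/t13.png')
E
```

```text
t 12.55 pos [ 0.556  -0.3189  0.1543] th 1.6858 down [ 0. -0. -1.] F [-0.3 -0.3 -4.5] w 4.7 q [ 0.73  0.49 -0.42  1.66  0.23  1.04  0.35]
1 [0.02, 0.0, 0.17] [0.0, 0.0, -0.08]
```

View pics/s13.png

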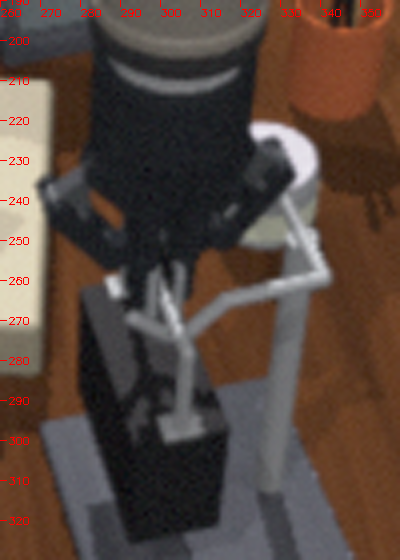

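View pics/t13.png

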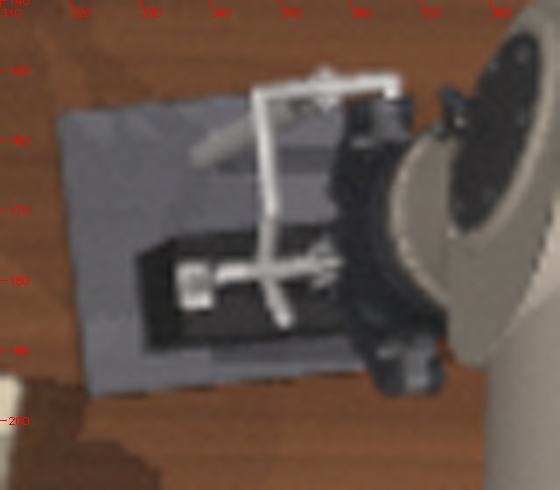

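jog_arm:
  dp:
    - [0,0,0.05]
    - [0,0,0.1]
    - [0,0,0.15]
    - [0,0,0.15]
    - [0,0,0.15]
  angular:
    - [0,0,0]
    - [0,0,0]
    - [0,0,0]
    - [0,0,0]
    - [0,0,0]
  claw: [0,0,0,0,0]

```text
t: 13.15
eef_pos: [0.5564, -0.3191, 0.1531]
tool_rot: [0.001, 0.665, 0.747, -0.0]
contact_force: [-4.9, 2.8, 11.7]
gripper_width: 0.062
```

jog_arm:
  dp:
    - [0,-0.03,-0.05]
    - [0,-0.05,-0.07]
    - [0,-0.05,-0.07]
    - [0,-0.05,-0.07]
    - [0,-0.05,-0.07]
  angular:
    - [0,0,0]
    - [0,0,0]
    - [0,0,0]
    - [0,0,0]
    - [0,0,0]
  claw: [0,0,0,0,0]
  grip_force: 20

```text
t: 13.65
eef_pos: [0.5562, -0.3191, 0.1533]
tool_rot: [0.001, 0.665, 0.747, 0.001]
contact_force: [3.0, 0.1, 6.1]
gripper_width: 0.058
```

jog_arm:
  dp:
    - [0,0,0]
    - [0,0,0]
    - [0,0,0]
    - [0,0,0]
    - [0,0,0]
  angular:
    - [0,0,0]
    - [0,0,0]
    - [0,0,0]
    - [0,0,0]
    - [0,0,0]
  claw: [8,14,22,30,40]
  grip_force: 20

```text
t: 14.15
eef_pos: [0.5541, -0.3191, 0.1518]
tool_rot: [-0.001, 0.665, 0.746, -0.0]
contact_force: [-0.0, 0.5, 1.2]
gripper_width: 0.466
```

```bash
python3 go.py .556 -.3184 .3 1.693; python3 - <<'E'
from h import *
from station import *
S=read_camera('side');crop(S,260,190,360,330,4,'pics/s14.png')
E
```

```text
t 14.15 pos [ 0.5541 -0.3191  0.1518] th 1.6855 down [-0.001  0.    -1.   ] F [-0.   0.5  1.2] w 39.8 q [ 0.73  0.49 -0.42  1.66  0.23  1.04  0.35]
1 [0.02, 0.07, -5.93] [-0.01, -0.0, -0.09]
```

View pics/s14.png

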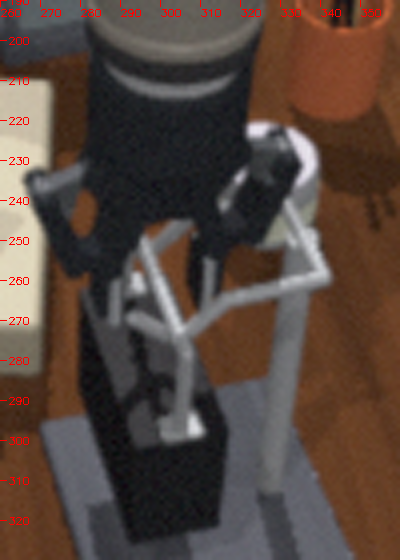

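jog_arm:
  dp:
    - [0,0.03,-0.5]
    - [0,0.05,-1.2]
    - [0,0.07,-2]
    - [0,0.07,-3.4]
    - [0,0.07,-4.8]
  angular:
    - [0,0,0]
    - [0,0,0]
    - [0,0,0]
    - [0,0,0]
    - [0,0,0]
  claw: [42,42,42,42,42]

```text
t: 14.7
eef_pos: [0.5563, -0.3186, 0.2742]
tool_rot: [-0.0, 0.665, 0.747, 0.0]
contact_force: [0.6, -0.6, -0.8]
gripper_width: 0.491
```

```bash
python3 go.py .4624 -.1558 .27 .982 .2,.4,.6,.8,1; python3 - <<'E'
from h import *
from station import *
S=read_camera('side');crop(S,210,140,370,340,3,'pics/s15.png')
E
```

```text
t 14.7 pos [ 0.5563 -0.3186  0.2742] th 1.686 down [-0.  0. -1.] F [ 0.6 -0.6 -0.8] w 41.9 q [ 0.74  0.4  -0.44  1.52  0.17  1.27  0.4 ]
0.2 [1.38, -0.6, 0.03] [-0.0, -0.0, 1.61]
0.4 [2.76, -1.19, 0.07] [-0.0, -0.0, 3.23]
0.6 [4.14, -1.79, 0.1] [-0.0, -0.0, 4.84]
0.8 [5.52, -2.38, 0.14] [-0.0, -0.0, 6.45]
1.0 [6.9, -2.98, 0.17] [-0.0, -0.0, 8.07]
```

View pics/s15.png

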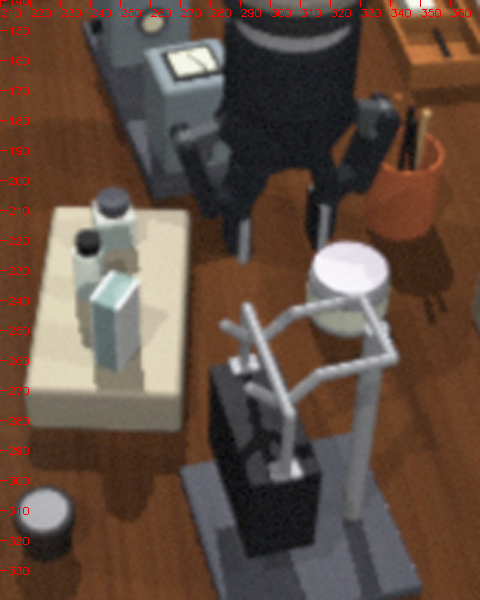

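```bash
python3 - <<'E'
from h import *
S=pickle.load(open('pics/side0.pkl','rb'))
for z in(.274,.29,.31,.33):print(z,proj(S,[(.535,-.321,z),(.577,-.316,z)]).round(1).tolist())
E
```

```text
0.274 [[291.2, 239.5], [312.1, 235.8]]
0.29 [[291.5, 233.6], [312.6, 229.9]]
0.31 [[291.8, 226.1], [313.2, 222.4]]
0.33 [[292.2, 218.3], [313.9, 214.6]]
```

jog_arm:
  dp:
    - [0.7,-0.3,0]
    - [2.1,-0.9,0]
    - [3.6,-1.6,0]
    - [5,-2.2,0]
    - [6,-2.6,0]
  angular:
    - [0,0,1]
    - [0,0,2.6]
    - [0,0,4.3]
    - [0,0,6]
    - [0,0,7.2]
  claw: [60,60,60,60,60]

```text
t: 15.25
eef_pos: [0.4737, -0.175, 0.2733]
tool_rot: [0.0, 0.864, 0.503, 0.0]
contact_force: [0.8, 0.5, -0.3]
gripper_width: 0.704
```

```bash
python3 go.py .4624 -.1558 .17 .982 
```

```text
t 15.25 pos [ 0.4737 -0.175   0.2733] th 1.0537 down [ 0.001 -0.    -1.   ] F [ 0.8  0.5 -0.3] w 60.1 q [ 0.61  0.15 -0.42  1.83  0.07  1.17 -0.35]
1 [0.44, -0.78, 4.13] [0.01, -0.0, 0.82]
```

jog_arm:
  dp:
    - [0.2,-0.4,0.8]
    - [0.4,-0.78,1.7]
    - [0.44,-0.78,2.6]
    - [0.44,-0.78,3.3]
    - [0.44,-0.78,3.7]
  angular:
    - [0,0,0.4]
    - [0,0,0.8]
    - [0,0,0.82]
    - [0,0,0.82]
    - [0,0,0.82]
  claw: [50,50,50,50,50]

```text
t: 15.75
eef_pos: [0.4627, -0.1579, 0.1793]
tool_rot: [-0.0, 0.881, 0.473, -0.0]
contact_force: [-0.1, -0.2, -0.7]
gripper_width: 0.586
```

```bash
python3 go.py .4624 -.1558 .056 .982; python3 - <<'E'
from h import *
from station import *
S=read_camera('side');crop(S,200,160,290,290,4,'pics/s16.png')
T=read_camera('top');crop(T,240,160,350,250,6,'pics/t16.png')
E
```

```text
t 15.75 pos [ 0.4627 -0.1579  0.1793] th 0.9863 down [-0.001  0.    -1.   ] F [-0.1 -0.2 -0.7] w 50.1 q [ 0.58  0.22 -0.43  1.98  0.11  0.97 -0.49]
1 [0.07, -0.05, 4.93] [-0.01, 0.0, 0.05]
```

View pics/s16.png

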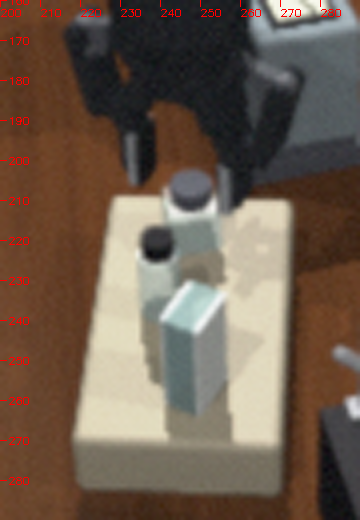

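View pics/t16.png

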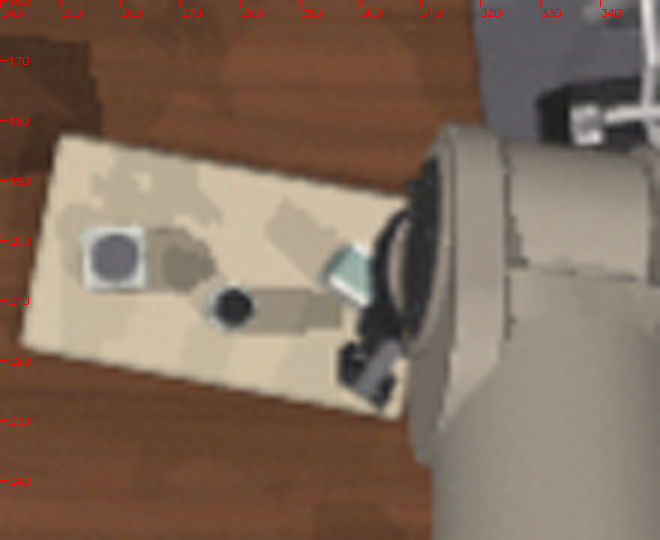

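The prism cell is the greenish block with whitish edge faces on the stone (side 249,247; top 301,206). The yellow block at top-native (308,257) stands on the table and is not it. Next I check the finger pixels against their predicted positions.

```bash
python3 - <<'E'
from h import *
S=pickle.load(open('pics/side0.pkl','rb'))
d=np.array([np.sin(.986),-np.cos(.986),0])
for z in(.205,.215,.225):
  c=np.array([.4627,-.1579,z]);print(z,proj(S,[c-d*.027,c+d*.027]).round(1).tolist())
E
```

```text
0.205 [[237.2, 209.5], [257.8, 216.5]]
0.215 [[237.0, 206.3], [257.8, 213.2]]
0.225 [[236.8, 203.0], [257.7, 209.9]]
```

jog_arm:
  dp:
    - [0.07,-0.05,0.5]
    - [0.07,-0.05,1]
    - [0.07,-0.05,1.5]
    - [0.07,-0.05,1.9]
    - [0.07,-0.05,2]
  angular:
    - [0,0,0.05]
    - [0,0,0.05]
    - [0,0,0.05]
    - [0,0,0.05]
    - [0,0,0.05]
  claw: [50,50,50,50,50]

```text
t: 16.35
eef_pos: [0.462, -0.1558, 0.1283]
tool_rot: [-0.001, 0.882, 0.471, -0.001]
contact_force: [-0.1, -0.1, -0.2]
gripper_width: 0.587
```

```bash
python3 go.py .4624 -.1558 .056 .982; python3 - <<'E'
from h import *
from station import *
S=read_camera('side');crop(S,215,185,285,275,6,'pics/s17.png')
T=read_camera('top');crop(T,280,185,325,235,10,'pics/t17.png')
E
```

```text
t 16.35 pos [ 0.462  -0.1558  0.1283] th 0.9815 down [-0.002  0.001 -1.   ] F [-0.1 -0.1 -0.2] w 50.1 q [ 0.56  0.28 -0.42  2.03  0.15  0.86 -0.53]
1 [0.01, 0.02, 2.89] [-0.03, 0.01, -0.01]
```

View pics/s17.png

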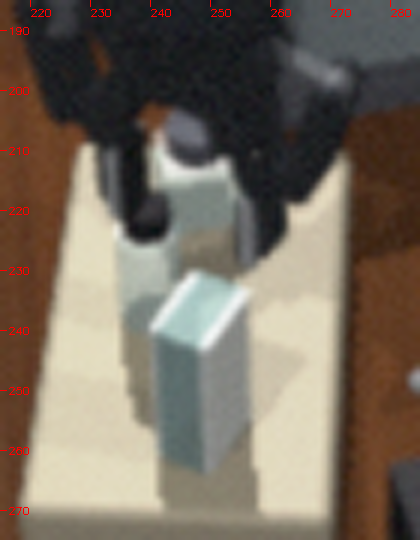

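View pics/t17.png

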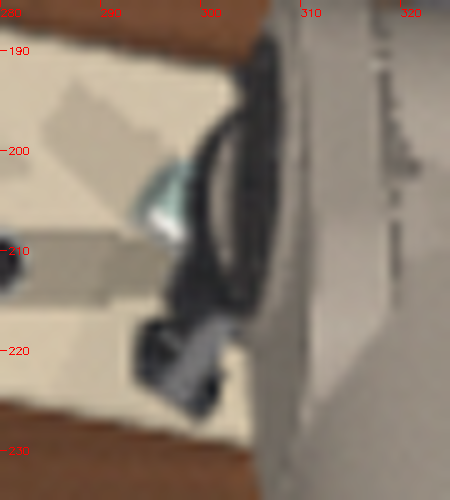

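jog_arm:
  dp:
    - [0,0,0.4]
    - [0,0,0.8]
    - [0,0,1.2]
    - [0,0,1.5]
    - [0,0,1.6]
  angular:
    - [0,0,0]
    - [0,0,0]
    - [0,0,0]
    - [0,0,0]
    - [0,0,0]
  claw: [50,50,50,50,50]

```text
t: 16.95
eef_pos: [0.4623, -0.1558, 0.0886]
tool_rot: [-0.001, 0.882, 0.471, -0.001]
contact_force: [-0.4, -0.2, -0.3]
gripper_width: 0.591
```

```bash
python3 go.py .4624 -.1558 .056 .982; python3 - <<'E'
from h import *
from station import *
S=read_camera('side');crop(S,215,185,285,275,6,'pics/s18.png')
E
```

```text
t 16.95 pos [ 0.4623 -0.1558  0.0886] th 0.9816 down [-0.002  0.001 -1.   ] F [-0.4 -0.2 -0.3] w 50.4 q [ 0.54  0.34 -0.4   2.07  0.19  0.77 -0.57]
1 [0.0, 0.01, 1.31] [-0.02, 0.0, -0.0]
```

View pics/s18.png

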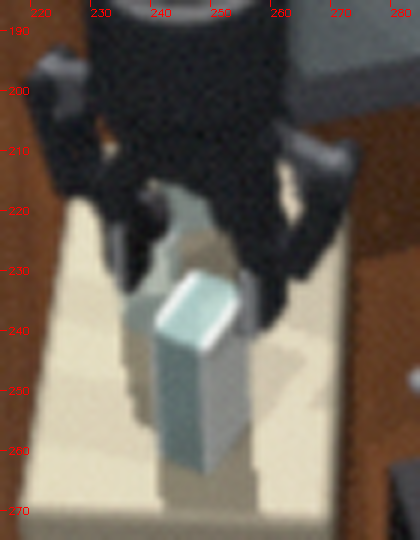

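jog_arm:
  dp:
    - [0,0,0.4]
    - [0,0,0.8]
    - [0,0,1.1]
    - [0,0,1.3]
    - [0,0,1.3]
  angular:
    - [0,0,0]
    - [0,0,0]
    - [0,0,0]
    - [0,0,0]
    - [0,0,0]
  claw: [50,50,50,50,50]

```text
t: 17.5
eef_pos: [0.4624, -0.1558, 0.0565]
tool_rot: [-0.001, 0.882, 0.471, -0.001]
contact_force: [-0.2, -0.1, 0.1]
gripper_width: 0.589
```

```bash
python3 go.py .4624 -.1558 .056 .982; python3 - <<'E'
from h import *
from station import *
S=read_camera('side');crop(S,215,185,285,275,6,'pics/s19.png')
E
```

```text
t 17.5 pos [ 0.4624 -0.1558  0.0565] th 0.9817 down [-0.001  0.001 -1.   ] F [-0.2 -0.1  0.1] w 50.3 q [ 0.52  0.39 -0.39  2.09  0.22  0.7  -0.6 ]
1 [-0.0, -0.0, 0.02] [-0.02, 0.0, -0.0]
```

View pics/s19.png

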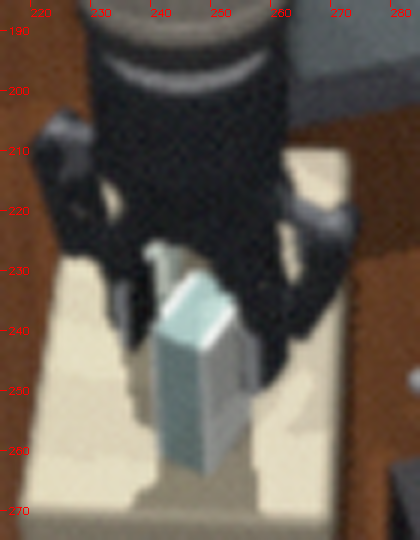

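jog_arm:
  dp:
    - [0,0,0]
    - [0,0,0]
    - [0,0,0]
    - [0,0,0]
    - [0,0,0]
  angular:
    - [0,0,0]
    - [0,0,0]
    - [0,0,0]
    - [0,0,0]
    - [0,0,0]
  claw: [42,36,30,24,18]
  grip_force: 35

```text
t: 18.05
eef_pos: [0.4632, -0.1561, 0.0576]
tool_rot: [0.0, 0.882, 0.471, 0.0]
contact_force: [-0.6, -0.5, 3.5]
gripper_width: 0.298
```

jog_arm:
  dp:
    - [0,0,0]
    - [0,0,0]
    - [0,0,0]
    - [0,0,0]
    - [0,0,0]
  angular:
    - [0,0,0]
    - [0,0,0]
    - [0,0,0]
    - [0,0,0]
    - [0,0,0]
  claw: [10,5,5,5,5]
  grip_force: 40

```text
t: 18.55
eef_pos: [0.4633, -0.1561, 0.0576]
tool_rot: [0.0, 0.882, 0.471, 0.0]
contact_force: [-0.4, 0.5, 5.7]
gripper_width: 0.295
```

```bash
python3 go.py; python3 - <<'E'
from h import *
from station import *
S=read_camera('side');crop(S,215,185,285,275,6,'pics/s20.png')
E
```

```text
t 18.55 pos [ 0.4633 -0.1561  0.0576] th 0.9815 down [ 0. -0. -1.] F [-0.4  0.5  5.7] w 25.2 q [ 0.52  0.39 -0.39  2.09  0.22  0.7  -0.6 ]
```

View pics/s20.png

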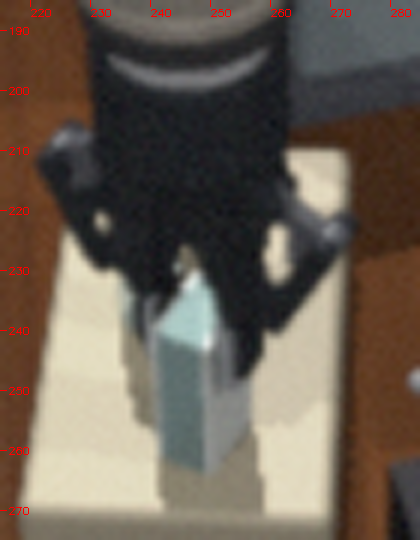

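jog_arm:
  dp:
    - [0,0,-0.2]
    - [0,0,-0.6]
    - [0,0,-1.3]
    - [0,0,-2.1]
    - [0,0,-3]
  angular:
    - [0,0,0]
    - [0,0,0]
    - [0,0,0]
    - [0,0,0]
    - [0,0,0]
  claw: [5,5,5,5,5]

```text
t: 19.1
eef_pos: [0.4625, -0.1558, 0.1332]
tool_rot: [-0.0, 0.882, 0.471, -0.0]
contact_force: [0.5, 0.2, -0.8]
gripper_width: 0.294
```

jog_arm:
  dp:
    - [0,0,-0.6]
    - [0,0,-1.2]
    - [0,0,-1.8]
    - [0,0,-2.2]
    - [0,0,-2.2]
  angular:
    - [0,0,0]
    - [0,0,0]
    - [0,0,0]
    - [0,0,0]
    - [0,0,0]
  claw: [5,5,5,5,5]

```text
t: 19.6
eef_pos: [0.4639, -0.1562, 0.1888]
tool_rot: [0.001, 0.882, 0.471, 0.001]
contact_force: [0.4, 0.7, -1.2]
gripper_width: 0.297
```

```bash
python3 go.py .50 .05 .19 1.3 .2,.4,.6,.8,1; python3 - <<'E'
from h import *
from station import *
S=read_camera('side');crop(S,200,100,310,270,3,'pics/s21.png');pickle.dump(S,open('pics/s21.pkl','wb'))
T=read_camera('top');crop(T,130,150,240,210,7,'pics/t21.png')
crop(S,230,110,300,210,6,'pics/s21b.png')
E
```

```text
t 19.6 pos [ 0.4639 -0.1562  0.1888] th 0.9814 down [ 0.003 -0.001 -1.   ] F [ 0.4  0.7 -1.2] w 25.3 q [ 0.58  0.2  -0.43  1.97  0.1   0.98 -0.49]
0.2 [1.53, -0.68, -0.01] [0.01, -0.0, -0.73]
0.4 [3.06, -1.35, -0.02] [0.01, -0.0, -1.46]
0.6 [4.6, -2.03, -0.03] [0.02, -0.0, -2.19]
0.8 [6.13, -2.71, -0.04] [0.03, -0.0, -2.92]
1.0 [7.66, -3.38, -0.05] [0.03, -0.0, -3.65]
```

View pics/s21.png

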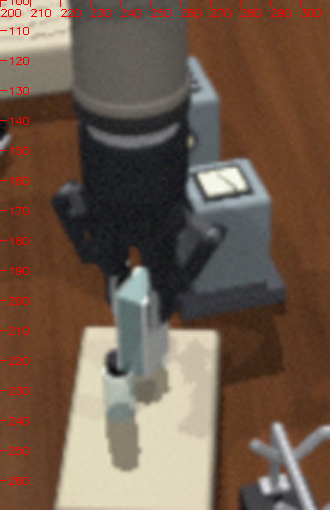

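View pics/t21.png

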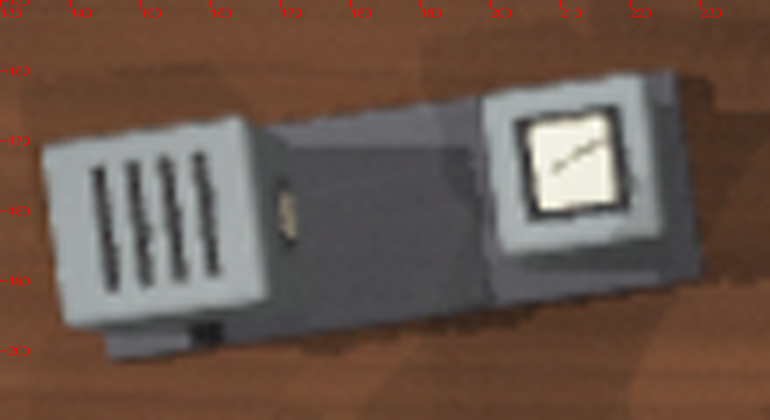

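View pics/s21b.png

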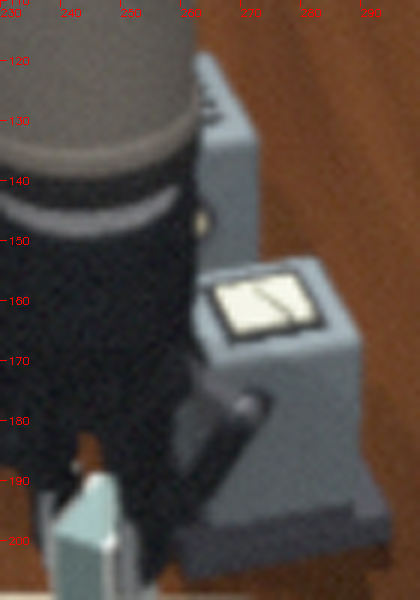

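```bash
python3 - <<'E'
from h import *
from scipy.optimize import least_squares
T=pickle.load(open('pics/top0.pkl','rb'));S=pickle.load(open('pics/side0.pkl','rb'))
print('lens',atz(T,(171.1,180.7),.08))
f=lambda u,v:(130+u/7,150+v/7)
up=[f(250,128),f(480,97),f(675,71)];lo=[f(300,333),f(110,357),f(500,307),f(700,280)];rt=[f(672,75),f(698,275)]
U=np.array([atz(T,p,.02)[:2] for p in up]);L=np.array([atz(T,p,.02)[:2] for p in lo]);Rr=np.array([atz(T,p,.02)[:2] for p in rt])
su=np.polyfit(U[:,1],U[:,0],1);sl=np.polyfit(L[:,1],L[:,0],1);print(su,sl,'w',np.polyval(su,.245)-np.polyval(sl,.245),'mid',(np.polyval(su,.245)+np.polyval(sl,.245))/2, Rr)
def fit(name,T_,S_,z,p0):
    def r(p):
        q=[p[0],p[1],z,p[2]]
        return np.concatenate([(proj(c,world(q,[a for a,_ in l]))-np.array([b for _,b in l])).ravel() for c,l in((T,T_),(S,S_)) if l])
    s=least_squares(r,p0); print(name,s.x.round(4));print(r(s.x).reshape(-1,2).round(1).tolist())
# with box inner top edges: widths a (lamp), b(det)
tl=[((.045,.055,.125),f(242,117)),((-.045,.055,.125),f(266,300)),((.039,-.055,.125),f(482,95)),((-.039,-.055,.125),f(503,253)),
((.055,-.155,.02),f(676,72)),((-.055,-.155,.02),f(700,279)),((-.055,.155,.02),f(107,357)),((0,.055,.08),f(288,215))]
ss=[((-.055,-.155,.02),(260.5,203)),((.055,-.155,.02),(295,197.5)),((-.055,.155,.02),(238,147)),((.045,.055,.125),(261,140) if 0 else (272.5,132.5))]
fit('bench',tl,ss[:3],0,[.55,.245,.14]);fit('benchT',tl,[],0,[.55,.245,.14])
E
```

```text
lens [0.54249773 0.28823194 0.08      ]
[-0.15570041  0.64231014] [-0.15031969  0.53096437] w 0.11002748906975257 mid 0.549149790285701 [[0.62409127 0.10474106]
 [0.52053297 0.0890323 ]]
bench [0.5504 0.2417 0.1435]
[[-0.3, -0.6], [-0.6, 0.0], [-1.4, 0.2], [-1.7, 0.8], [1.8, -0.3], [2.1, 0.1], [1.2, -0.3], [-2.3, -0.1], [-0.1, 1.1], [0.5, 0.2], [-0.2, 1.0]]
benchT [0.5503 0.241  0.148 ]
[[-0.1, -0.5], [-0.4, 0.1], [-1.3, 0.2], [-1.4, 0.8], [1.9, -0.5], [2.3, -0.0], [1.5, -0.1], [-2.1, 0.0]]
```

jog_arm:
  dp:
    - [0.6,-0.3,0]
    - [1.7,-0.7,0]
    - [3.1,-1.3,0]
    - [4.6,-2,0]
    - [6.1,-2.7,0]
  angular:
    - [0,0,-0.3]
    - [0,0,-0.9]
    - [0,0,-1.7]
    - [0,0,-2.6]
    - [0,0,-3.4]
  claw: [5,5,5,5,5]

```text
t: 20.2
eef_pos: [0.491, 0.0108, 0.1867]
tool_rot: [-0.001, 0.801, 0.598, -0.0]
contact_force: [1.2, -1.0, -2.0]
gripper_width: 0.296
```

```bash
python3 go.py .5497 .243 .19 1.719 .2,.4,.6,.8,1
```

```text
t 20.2 pos [0.491  0.0108 0.1867] th 1.2826 down [-0.001  0.    -1.   ] F [ 1.2 -1.  -2. ] w 25.3 q [ 0.36  0.23 -0.58  1.96  0.15  0.99 -0.58]
0.2 [1.91, -0.08, -0.03] [-0.0, -0.0, -1.0]
0.4 [3.83, -0.16, -0.05] [-0.01, -0.0, -2.0]
0.6 [5.74, -0.23, -0.08] [-0.01, -0.0, -3.0]
0.8 [7.66, -0.31, -0.11] [-0.01, -0.0, -4.0]
1.0 [9.57, -0.39, -0.13] [-0.01, -0.0, -5.0]
```

jog_arm:
  dp:
    - [1.5,-0.1,0]
    - [3,-0.1,-0.1]
    - [4.5,-0.2,-0.1]
    - [6,-0.2,-0.1]
    - [7.2,-0.3,-0.1]
  angular:
    - [0,0,-0.8]
    - [0,0,-1.6]
    - [0,0,-2.4]
    - [0,0,-3.2]
    - [0,0,-3.8]
  claw: [5,5,5,5,5]

```text
t: 20.7
eef_pos: [0.5357, 0.1862, 0.1891]
tool_rot: [-0.001, 0.691, 0.723, -0.0]
contact_force: [0.0, 0.2, -1.8]
gripper_width: 0.301
```

```bash
python3 go.py .5497 .243 .19 1.719 .2,.4,.6,.8,1
```

```text
t 20.7 pos [0.5357 0.1862 0.1891] th 1.6155 down [-0.001  0.001 -1.   ] F [ 0.   0.2 -1.8] w 25.7 q [ 0.1   0.38 -0.68  1.79  0.27  1.07 -0.64]
0.2 [0.45, 0.13, -0.01] [-0.0, -0.0, -0.24]
0.4 [0.9, 0.26, -0.01] [-0.01, -0.01, -0.47]
0.6 [1.35, 0.4, -0.02] [-0.01, -0.01, -0.71]
0.8 [1.79, 0.53, -0.03] [-0.01, -0.01, -0.95]
1.0 [2.24, 0.66, -0.04] [-0.01, -0.01, -1.19]
```

jog_arm:
  dp:
    - [0.7,0.2,0]
    - [1.3,0.4,0]
    - [1.8,0.55,0]
    - [2.2,0.65,0]
    - [2.24,0.66,0]
  angular:
    - [0,0,-0.3]
    - [0,0,-0.6]
    - [0,0,-0.9]
    - [0,0,-1.15]
    - [0,0,-1.19]
  claw: [5,5,5,5,5]

```text
t: 21.2
eef_pos: [0.5507, 0.2403, 0.1898]
tool_rot: [-0.0, 0.654, 0.756, 0.0]
contact_force: [0.4, -0.2, -1.5]
gripper_width: 0.297
```

```bash
python3 go.py .5497 .243 .0696 1.719; python3 - <<'E'
from h import *
from station import *
S=read_camera('side');crop(S,220,70,310,205,4,'pics/s22.png');pickle.dump(S,open('pics/s22.pkl','wb'))
T=read_camera('top');crop(T,130,150,240,210,7,'pics/t22.png')
E
```

```text
t 21.2 pos [0.5507 0.2403 0.1898] th 1.7151 down [-0.     0.001 -1.   ] F [ 0.4 -0.2 -1.5] w 25.3 q [ 0.01  0.45 -0.7   1.71  0.31  1.11 -0.64]
1 [0.11, -0.02, 4.81] [-0.0, -0.01, -0.04]
```

View pics/s22.png

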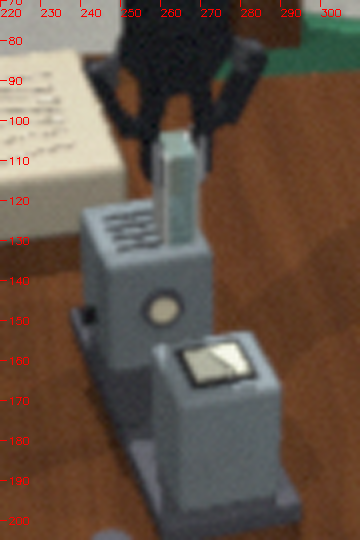

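View pics/t22.png

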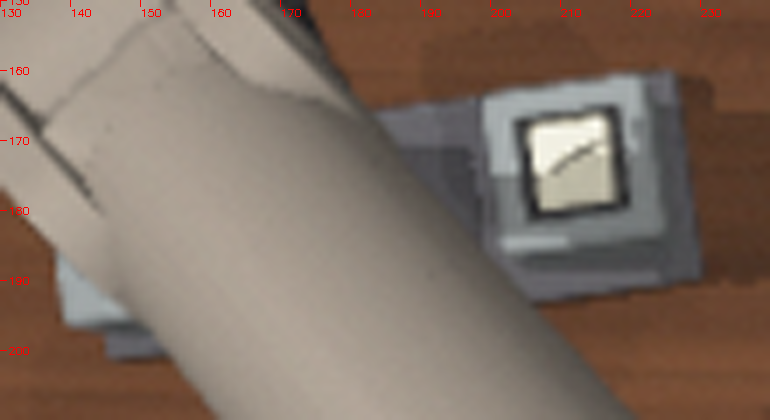

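```bash
python3 - <<'E'
from h import *
S=pickle.load(open('pics/s22.pkl','rb'))
print('lens side',atz(S,(260.2,146.7),.08))
crop(S,250,95,285,160,9,'pics/s22b.png')
E
```

```text
lens side [0.54300049 0.29588228 0.08      ]
```

View pics/s22b.png

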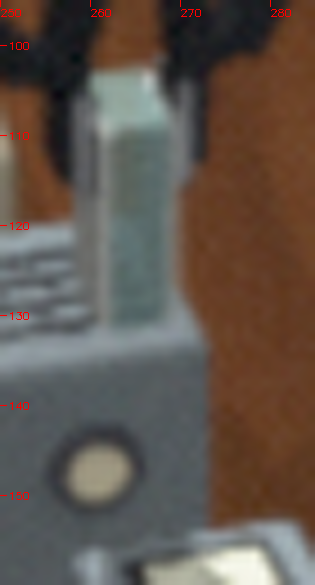

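jog_arm:
  dp:
    - [0.05,0,0.6]
    - [0.1,0,1.3]
    - [0.1,0,2]
    - [0.1,0,2.7]
    - [0.1,0,3.2]
  angular:
    - [0,0,0]
    - [0,0,0]
    - [0,0,0]
    - [0,0,0]
    - [0,0,0]
  claw: [5,5,5,5,5]

```text
t: 21.8
eef_pos: [0.5496, 0.2403, 0.1076]
tool_rot: [-0.0, 0.655, 0.755, -0.001]
contact_force: [-1.0, 0.1, -1.4]
gripper_width: 0.298
```

```bash
python3 go.py .5497 .243 .0696 1.719; python3 - <<'E'
from h import *
from station import *
S=read_camera('side');crop(S,230,90,300,205,5,'pics/s23.png');pickle.dump(S,open('pics/s23.pkl','wb'))
E
```

```text
t 21.8 pos [0.5496 0.2403 0.1076] th 1.7125 down [-0.002 -0.002 -1.   ] F [-1.   0.1 -1.4] w 25.5 q [-0.02  0.53 -0.66  1.78  0.39  0.96 -0.7 ]
1 [0.11, 0.02, 1.52] [-0.02, 0.01, -0.07]
```

View pics/s23.png

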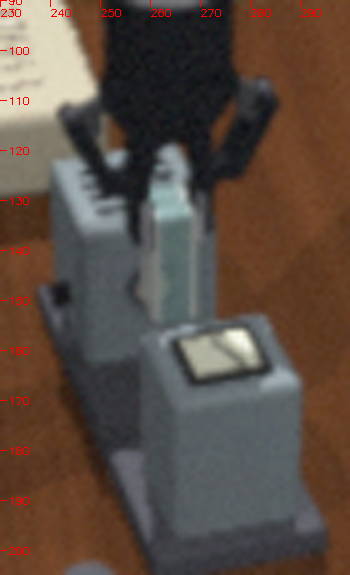

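```bash
cat > ov.py <<'E'
from h import *
def ov(S,p,fn,win):
    a,b,h=.013,.019,.075;k=8
    im=cv2.resize(S['pixels'],None,fx=k,fy=k,interpolation=cv2.INTER_CUBIC)
    L=[]
    for z in(0,h):
        q=[(a,b,z),(-a,b,z),(-a,-b,z),(a,-b,z)]; L+=list(zip(q,q[1:]+q[:1]))
    L+=[((s*a,t*b,0),(s*a,t*b,h)) for s in(1,-1) for t in(1,-1)]
    for u,v in L:
        A=np.round(proj(S,world(p,[u,v]))*k+k/2).astype(int); cv2.line(im,tuple(map(int,A[0])),tuple(map(int,A[1])),(0,0,255),1)
    u0,v0,u1,v1=win; cv2.imwrite(fn,im[v0*k:v1*k,u0*k:u1*k])
E
python3 - <<'E'
from ov import *
S=pickle.load(open('pics/s23.pkl','rb'))
ov(S,[.5496,.2403,.100,.1417],'pics/o23.png',(240,100,300,165))
E
```

```text
(no output)
```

View pics/o23.png

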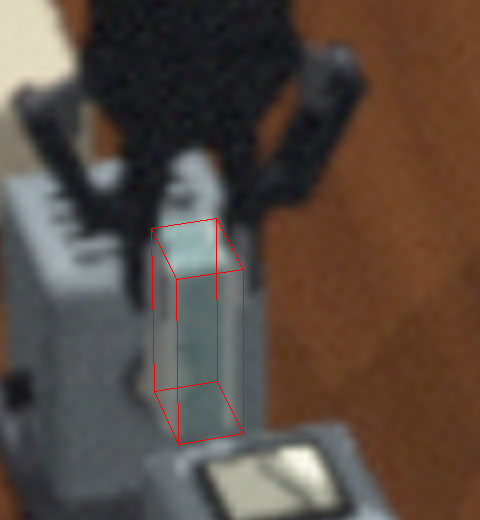

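jog_arm:
  dp:
    - [0.1,0.02,0.4]
    - [0.1,0.02,0.8]
    - [0.1,0.02,1.2]
    - [0.1,0.02,1.5]
    - [0.1,0.02,1.5]
  angular:
    - [0,0,-0.07]
    - [0,0,-0.07]
    - [0,0,-0.07]
    - [0,0,-0.07]
    - [0,0,-0.07]
  claw: [5,5,5,5,5]

```text
t: 22.35
eef_pos: [0.5498, 0.2439, 0.0711]
tool_rot: [-0.0, 0.652, 0.758, -0.001]
contact_force: [-0.0, 0.6, -1.1]
gripper_width: 0.299
```

```bash
python3 go.py .55 .243 .0696 1.719; python3 - <<'E'
from ov import *
from station import *
o=get_obs();S=read_camera('side');e=o['eef_pos']
ov(S,[e[0],e[1],e[2]-.0076,.148],'pics/o24.png',(230,100,305,175))
crop(S,200,90,360,350,2,'pics/s24.png')
E
```

```text
t 22.35 pos [0.5498 0.2439 0.0711] th 1.7199 down [-0.002 -0.001 -1.   ] F [-0.   0.6 -1.1] w 25.6 q [-0.05  0.58 -0.64  1.8   0.43  0.9  -0.73]
1 [-0.04, 0.0, 0.06] [-0.02, 0.01, 0.01]
```

View pics/o24.png

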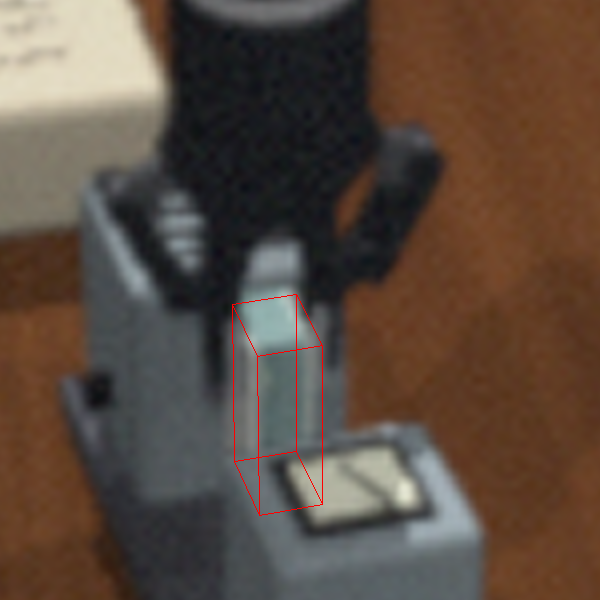

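View pics/s24.png

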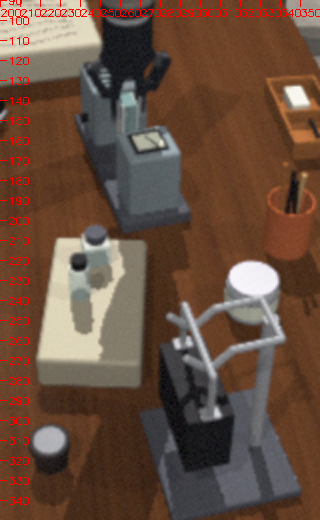

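jog_arm:
  dp:
    - [0,0,0.05]
    - [0,0,0.05]
    - [0,0,0.05]
    - [0,0,0.05]
    - [0,0,0.05]
  angular:
    - [0,0,0]
    - [0,0,0]
    - [0,0,0]
    - [0,0,0]
    - [0,0,0]
  claw: [5,5,5,5,5]

```text
t: 22.9
eef_pos: [0.5506, 0.2444, 0.0713]
tool_rot: [0.0, 0.653, 0.758, 0.0]
contact_force: [0.0, -0.3, -1.1]
gripper_width: 0.299
```

```bash
python3 go.py .55 .243 .0696 1.719; python3 -c "
from station import *
print(get_obs()['joint_vel'].round(3)); print(hand_in())"
```

```text
t 22.9 pos [0.5506 0.2444 0.0713] th 1.7197 down [ 0.  0. -1.] F [ 0.  -0.3 -1.1] w 25.6 q [-0.05  0.58 -0.64  1.8   0.43  0.9  -0.73]
1 [-0.05, -0.03, 0.07] [0.0, -0.0, 0.01]
[-0.001  0.002 -0.001  0.001 -0.001  0.001  0.001]
the job is handed in; nothing more can be done
None
```

I hung the hood by its handle on both prongs of the twin hook and let go of it. I then gripped the glass cell by its frosted faces and handed in at about 23 s, holding it still and upright in the middle of the light path.

**Last checks:**
- **Hood:** the side picture shows it hanging in both troughs.
- **Cell position:** the window point works out at about (0.551, 0.244, 0.082). The beam estimate is (0.550, 0.243, 0.080), with the cell's yaw within about 0.01 rad of the bench's.
- **Grip:** the fingers read 25.6 mm open on the 26 mm cell, and the arm's joint speeds were close to zero.
- **Other things:** the vial, ink jar, loupe, ink tin and pencil pot looked unmoved in the last side picture. The brayer and the yellow block were outside it, but I did not go near them.

**What disagreed:**
- **Finger height:** the pictures put the real fingertips about 30–37 mm above the reported TCP. My first close on the handle therefore shut on air above the bar. I corrected for this from the pictures and the second grasp held.
- **Bench centre:** estimates along the light ranged from y = 0.238 to 0.2475, so I used 0.243, well inside the 25 mm allowed.
- **Final view:** the detector box hid the lower part of the cell from the side camera, so its height there comes from the arm's pose and the visible top of the cell.

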